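# Refit the board of the salami slicer

### The arm

A 6-joint arm with a two-finger parallel gripper is mounted at the origin on a cart in front of the work surface, level with it; the furniture and walls round the work are solid. World frame = base frame: x ahead of the robot, y to its left, z up, the work surface at z = 0. Lengths are in mm, angles in rad, forces in N, time in s.
With the tool pointing down it reaches from about 300 to 750 mm from the base axis. Payload 8.5 kg.
Tool frame: the origin (TCP) lies on the front face of the gripper's body, between the roots of the fingers; the fingertips stand 64 mm ahead of it and the grasp point (between the pads) lies 45 mm ahead of it; x points along the fingers, y is the direction in which the jaws open and shut, and the axes are right-handed (so a half turn about x gives the same grasp; the last joint's range is limited). The gripper opens to 88 mm and grips with 3 to 60 N. Pads are 18 mm wide; open, the fingers measure 123 mm over their backs; the gripper's body (75 mm by 187 mm) begins 45 mm behind the grasp point.
Start: joints at [-1.406, 0.381, 1.297, -0, 1.464, -0.215], TCP at [203.897, -510.79, 302.748] pointing down, gripper open.
Joint ranges: [-3.11, 3.11], [-0.89, 2.33], [0.22, 2.48], [-1.42, 4.56], [0.17, 2.85], [-2.88, 2.88]. Speed limits (rad/s): [2.39, 2.39, 3.14, 3.14, 3.14, 3.14].

### API

Orientations are given as [roll, pitch, yaw] about the fixed x, y, z axes, in that order (R = Rz(yaw) Ry(pitch) Rx(roll)).
In Python, from bench import manip gives the robot as it stands.
- The arm moves only by the tool step_arm, never from a script. Its argument "targets" is a list of rows, each an object of numbers: "x", "y", "z": the shift along the tool's x, y, z in mm; "spin": the turn about the tool's x in rad; "gripper": the closure, from -1 (fully open) to 1 (shut). A call has 1 to 10 rows; each row shifts and turns the commanded pose from where the row before left it, along the tool's axes as they then stand; what a row does not reach is not made up. A row lasts 1/10 s, in which the tool goes at most 50 mm and 8.59 degrees, less where a joint would pass 70% of its speed; a pose out of reach is approached as far as the arm can. A call is refused whole if a number of a shift passes 50 or a number of a turn 0.15, either way. A call with a gripper value outside its range is refused whole. The fingers move at their own pace and stop on an object; "grip_force" is the grip in N (left out, the last holds). Time passes only in rows, so rows that do not move let the fingers close. It gives the time, the measured TCP pose, the force and the opening at its end, in the units of the state.
- manip.get_obs(): the state, without advancing time (a new reading comes with each control period).
- manip.get_image(name): name is "scene" or "top" or "wrist"; returns a dict with "image" (480x640x3 uint8, red, green, blue), "depth" (480x640 float32, mm along the optical axis (not along the pixel's ray), 0 where there is no reading), "fx", "fy", "cx", "cy" (pixels), "rvec" (rotation vector, rad) and "tvec" (3), from world to camera coordinates, as OpenCV has them. Camera axes: x right, y down, z forward; pixel columns grow to the right and rows downward; lengths in mm; the calibration is good to about 2 mm. The wrist camera is an equidistant fisheye: a pixel r from the principal point sees the ray r / f radians off the axis. A picture is of the moment at which its call begins.
- manip.job_done(): hands the job in, once; it reports no verdict.
The state is a dict: "time_s": time; "joint_positions": joint angles; "qd": joint speeds; "joint_torque": joint torques, N m; "eef_pos": TCP position; "tool_rot": TCP orientation; "ft_force": force on the tool from outside, world axes, zero at the start; "wrist_torque": the same for the moment, N m; "opening": finger opening in mm.
Only numpy, scipy, OpenCV 4.12 (cv2) and the standard library are available. Lean on these libraries where they do the work, as an engineer would, in place of code of your own. Each camera call takes 0.05 s, during which the arm holds its last target.

### The job

Refit the salami slicer's dark wooden board, which lies half under the low shelf on the right with only its holed end sticking out: pull it clear of the shelf, put it down flat on the worktop and let go, take it again by its plain end, and set it in the slicer's mouth holed end first. Nudge it in until its hole drops over the locating pin and it lies flat on the bed, and only then swing the slicer's lever fully down onto it and let go. Leave the mug on the shelf, the steel tumbler and the lidded jar where they stand.

Things in the scene. Friction and masses are not known exactly. Their poses are not given: they have to be found in the camera images.
- board: dark wooden board, 190 (x) x 58 (y) x 14 (z) mm, 0.08 to 0.16 kg, lying flat. A round 18 mm hole goes right through, 55 mm from the +x ('holed') end, 135 mm from the -x ('plain') end. The last 12 mm of the holed end are bevelled underneath (8 mm up). Origin: centre of its underside. At the start the holed end sticks out 70 to 90 mm from the riser, the plain end is under it
- hole (a point): centre of the board's hole, on the underside (40 mm from the board's origin along its +x)
- plain_end (a point): middle of the end face of the board's plain end (95 mm from the board's origin along -x, 7 mm above the underside)
- slicer: salami slicer of plain steel, fixed. Origin: on the worktop, under the board's middle when home; +x from the open mouth to the head. Flat bed, top 10 mm above the worktop, x = -85 (mouth) to +135 mm, 90 mm wide, with a cheek on either side. Home, the board spans x = -95 to +95 mm and overhangs the mouth by 10 mm. Head block at x = 102 to 138 mm, 74 mm high
- pin (a point): foot of the fixed locating pin, on the bed (slicer x = 40 mm, y = 0, 10 mm above the worktop); same axes as the slicer. The pin is 10 mm in diameter, 8 mm high, with a rounded top. Pushed in, the board rides, on its bevel if need be, over the pin, nearly level, until its hole reaches it and drops over it, with 4 mm of play all round
- mouth (a point): middle of the slicer's open mouth, on the bed (slicer x = -80 mm). Inner gap of the cheeks 76 mm here, 64 mm from slicer x = -25 to +100 mm; they are 24 mm high over the worktop, the straight part with lips leaning out, up to 33 mm. A gripper holding the board across its width does not fit between them: push the last 30 to 45 mm from the plain end
- lever (a joint): hold-down lever on the slicer's head: rad, 0 = down, level, its rubber foot on the seated board; positive = raised. At the start 0.6 to 0.9, stop at 1.35. It turns about the slicer's y axis and stays where it is left (friction, about 1.5 N at the knob). With the board not dropped over the pin it cannot come fully down
- lever_hinge (a point): pivot of the lever, in the head (slicer x = 120 mm, y = 0, 62 mm above the worktop)
- lever_knob (a point): centre of the lever's black cross-knob, a cylinder 20 mm in diameter and 30 mm long with its axis along the slicer's y, 105 mm from the pivot toward the mouth; lowered, it is 62 mm above the worktop, 15 mm from the slicer's origin along +x
- riser: low shelf, fixed: wooden top 140 (x) x 150 (y) mm, underside 46 mm and top 52 mm above the worktop, on four thin legs at the corners (8 mm thick, at x = +-60, y = +-69 mm). Origin: on the worktop under its centre; its open front faces its own -x, where the board sticks out. The worktop between riser and slicer, in front of the sink, is free from world x = 0.40 to 0.52 m
- mug_b: white mug, 98 x 128 x 88 mm, standing on the riser; origin at the centre of its underside; to be left alone
- steel_tumbler: steel tumbler, 68 mm across, 74 mm high, beyond the riser; origin at the centre of its underside; to be left alone
- spread_jar: jar with a dark lid, 59 mm across, 91 mm high, left of the slicer; origin at the centre of its underside; to be left alone

How it is judged (in metres and radians):
On the way, in this order (a step that is already met when the one before it is completed fails the run):
1. the board is out from under the shelf, lying on the worktop, let go (x of plain_end in the frame of riser below -0.07 m and height (world z) of board below 0.015 m and angle between board's own z axis and vertical below 0.15 rad and contact force between the fingers and board below 0.3 N), for 0.2 s.
2. the board's hole has dropped over the pin and the board lies flat on the bed, the lever still up (horizontal distance between hole and pin below 0.007 m and z of hole in the frame of pin below 0.003 m and z of plain_end in the frame of pin below 0.0105 m and x of plain_end in the frame of pin below -0.1 m and value of joint lever above 0.4 rad), for 0.2 s.
At the end, for the whole second after the job is handed in: The board lies at rest in the slicer, plain end toward the mouth, its hole over the pin (centres within 7 mm), flat on the bed (underside at the hole less than 3 mm above the bed, plain end not raised over 3.5 mm), and the lever is down (below 0.08 rad) (horizontal distance between hole and pin below 0.007 m and z of hole in the frame of pin below 0.003 m and z of plain_end in the frame of pin below 0.0105 m and x of plain_end in the frame of pin below -0.1 m and value of joint lever below 0.08 rad and linear speed of board below 0.02 m/s); the robot touches nothing.
It fails at once if the mug on the shelf is moved more than 30 mm or tipped (distance of mug_b from where it was at the start of the episode above 0.03 m or angle between mug_b's own z axis and vertical above 0.4 rad).
It fails at once if the steel tumbler is moved more than 30 mm or tipped (distance of steel_tumbler from where it was at the start of the episode above 0.03 m or angle between steel_tumbler's own z axis and vertical above 0.4 rad).
It fails at once if the jar is moved more than 30 mm or tipped (distance of spread_jar from where it was at the start of the episode above 0.03 m or angle between spread_jar's own z axis and vertical above 0.4 rad).
It also fails if it takes over 72 s, if anything falls off the work surface, if the arm or the gripper's body presses on something with over 40 N, if the wrist force passes 120 N, or if a joint passes its speed limit or range.

## Working session

There is one attempt and no reset: what is moved stays moved. The work goes in short steps, Python scripts to look and compute and a tool call to move; the robot and the scene stay as the last step left them, time stands still between calls to the robot, and variables do not carry over. Pictures are saved under pics/ and viewed, and the job is handed in when it is done.

Besides the shell and the picture viewer there is one more tool, called after ">>>" as name(argument=value, ...), one argument or row to a line, values as JSON. step_arm: Moves the arm, as the interface text tells. Its arguments: {"type":"object","properties":{"targets":{"type":"array","items":{"type":"object","properties":{"x":{"type":"number"},"y":{"type":"number"},"z":{"type":"number"},"spin":{"type":"number"},"gripper":{"type":"number"}}}},"grip_force":{"type":"number"}},"required":["targets"]}

```bash
ls; mkdir -p pics; cat > h.py <<'E'
import numpy as np, cv2
from bench import manip
def img(n,save=None):
    d=manip.get_image(n)
    if save: cv2.imwrite('pics/'+save+'.png',d['image'][:,:,::-1])
    return d
def world(d,u,v):
    # depth point (pinhole)
    R=cv2.Rodrigues(np.array(d['rvec'],float))[0];t=np.array(d['tvec'],float).ravel()
    z=d['depth'][int(v),int(u)]
    c=np.array([(u-d['cx'])/d['fx']*z,(v-d['cy'])/d['fy']*z,z])
    return R.T@(c-t)
def plane(d,u,v,h):
    R=cv2.Rodrigues(np.array(d['rvec'],float))[0];t=np.array(d['tvec'],float).ravel()
    o=-R.T@t; r=R.T@np.array([(u-d['cx'])/d['fx'],(v-d['cy'])/d['fy'],1])
    return o+r*(h-o[2])/r[2]
def cloud(d):
    R=cv2.Rodrigues(np.array(d['rvec'],float))[0];t=np.array(d['tvec'],float).ravel()
    v,u=np.mgrid[0:480,0:640];z=d['depth']
    c=np.stack([(u-d['cx'])/d['fx']*z,(v-d['cy'])/d['fy']*z,z],-1)
    return (c-t)@R
def st():
    o=manip.get_obs()
    for k in ('time_s','eef_pos','tool_rot','ft_force','opening'): print(k,np.round(o[k],3))
    return o
E
python3 - <<'E'
from h import *
st()
for n in('scene','top','wrist'):
    d=img(n,n+'0');print(n,d['fx'],d['cx'],d['cy'],np.round(d['rvec'],3),np.round(d['tvec'],1))
E
```

```text
pics
time_s 0.0
eef_pos [ 203.878 -510.621  302.144]
tool_rot [-1.801  1.569  1.721]
ft_force [-0.589 -0.332 -0.371]
opening 88.092
scene 526.024554823478 328.37060734363246 241.82552860313766 [ 0.775 -2.291  1.391] [ 487.   207.9 1574.6]
top 480.1799886127089 318.4378178137894 241.40450712413647 [ 2.136 -2.134  0.143] [  58.2  583.6 1401.1]
wrist 371.64829954431775 325.0685286076199 240.51557909290844 [-2.41   1.632  0.223] [-550.   -38.3  388.2]
```

View pics/scene0.png

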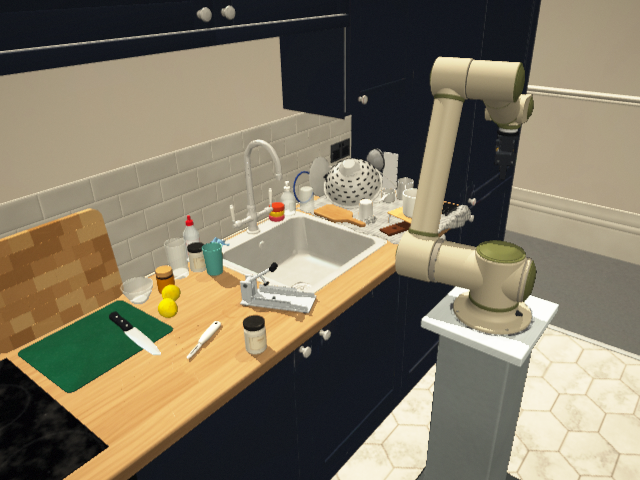

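View pics/top0.png

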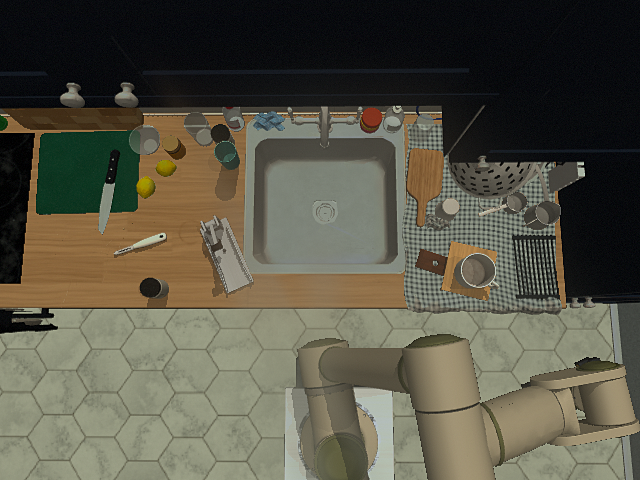

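View pics/wrist0.png

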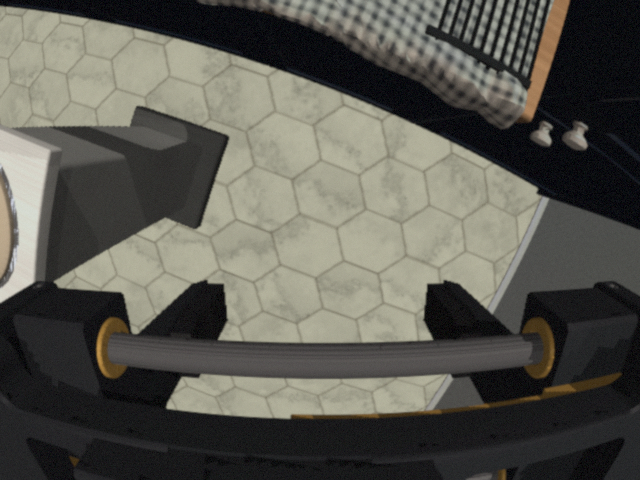

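```bash
python3 - <<'E'
from h import *
d=img('top');np.savez('top.npz',**{k:np.array(v) for k,v in d.items()})
I=d['image'][:,:,::-1]
a=cv2.resize(I[200:310,180:270],None,fx=5,fy=5,interpolation=cv2.INTER_CUBIC)
b=cv2.resize(I[220:310,400:560],None,fx=5,fy=5,interpolation=cv2.INTER_CUBIC)
cv2.imwrite('pics/a0.png',a);cv2.imwrite('pics/b0.png',b)
s=img('scene')
I=s['image'][:,:,::-1]
cv2.imwrite('pics/c0.png',cv2.resize(I[240:340,220:340],None,fx=5,fy=5,interpolation=cv2.INTER_CUBIC))
P=cloud(d)
# board: dark pixels near
for u,v in [(432,262),(425,255),(440,268),(460,250),(485,290),(150,288),(300,290),(420,285),(240,265),(516,203),(450,206)]:
    print(u,v,np.round(world(d,u,v)),d['image'][v,u])
E
```

```text
432 262 [ 525. -287.   12.] [76 58 42]
425 255 [ 546. -266.   13.] [84 56 40]
440 268 [ 507. -310.   13.] [76 53 36]
460 250 [ 557. -363.   48.] [174 130  75]
485 290 [ 439. -432.   46.] [174 131  75]
150 288 [440. 543.  94.] [31 27 24]
300 290 [440. 115.   7.] [140 108  73]
420 285 [ 455. -250.    5.] [136 141 128]
240 265 [ 366.   34. 1474.] [117 112 100]
516 203 [ 709. -552.   12.] [100  96  85]
450 206 [ 685. -331.   76.] [164 158 140]
```

View pics/a0.png

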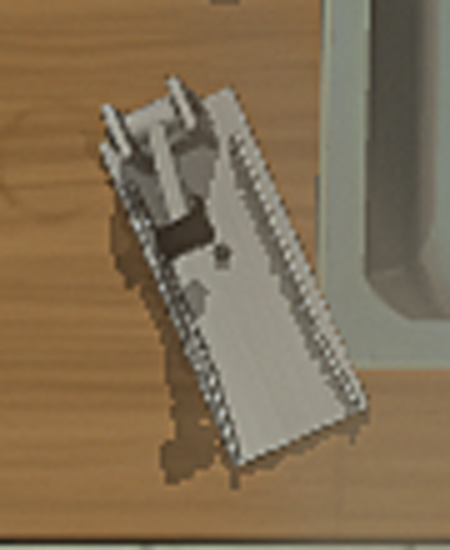

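View pics/b0.png

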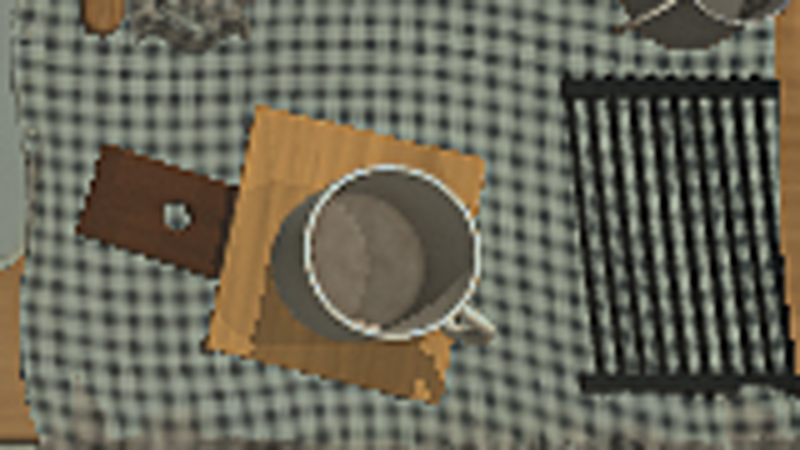

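View pics/c0.png

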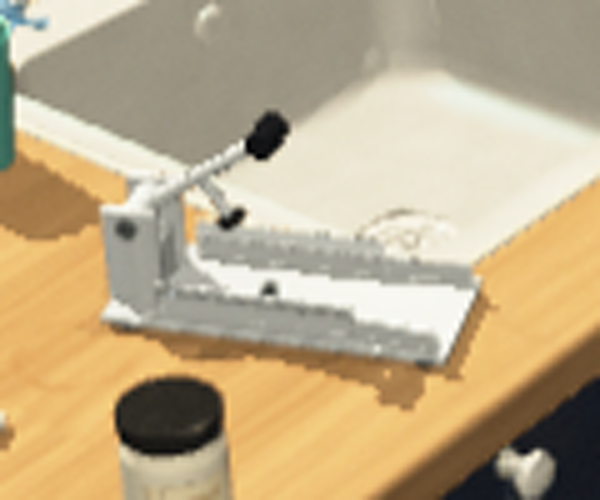

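```bash
python3 - <<'E'
from h import *
d=dict(np.load('top.npz'))
def pa(U,V,h,o): return plane(d,(U+.5)/5-.5+o[0],(V+.5)/5-.5+o[1],h)
A=(180,200);B=(400,220)
print('slicer')
for n,U,V,h in [('mouthL+y?',238,465,10),('mouthR',365,408,10),('headR',230,90,10),('pin',221,254,18),('knob',185,230,130)]:
    print(n,np.round(pa(U,V,h,A),1))
print('board')
for n,U,V,h in [('tl',103,146,14),('tr',240,186,14),('br',216,278,14),('bl',78,232,14),('hole',177,214,10)]:
    print(n,np.round(pa(U,V,h,B),1))
print('riser')
for U,V in [(260,105),(485,158),(438,404),(206,348)]: print(np.round(pa(U,V,52,B),1))
P=cloud(d)
I=d['image'].astype(int)
# board mask
m=(I[...,0]>50)&(I[...,0]<110)&(I[...,0]-I[...,2]>22)&(I[...,1]<80)
mm=np.zeros_like(m);mm[235:285,405:450]=m[235:285,405:450]
c=max(cv2.findContours(mm.astype('uint8'),0,2)[0],key=cv2.contourArea)
r=cv2.minAreaRect(c);print(r)
for p in cv2.boxPoints(r): print(np.round(plane(d,p[0],p[1],14),1))
sub=P[210:300,180:270]
# lever knob: dark in slicer with high z
dk=(I[205:300,195:260].sum(2)<170)&(P[205:300,195:260,2]>60)&(P[205:300,195:260,2]<200)
q=P[205:300,195:260][dk];print('knob pts',len(q),np.round(q.mean(0)),np.round(q.min(0)),np.round(q.max(0)))
E
```

```text
slicer
mouthL+y? [431.2 336.9  10. ]
mouthR [466.  260.2  10. ]
headR [664.  349.1  10. ]
pin [559.8 349.7  18. ]
knob [558.6 346.4 130. ]
board
tl [ 565.3 -251.9   14. ]
tr [ 540.7 -334.3   14. ]
br [ 484.6 -317.7   14. ]
bl [ 512.5 -235.1   14. ]
hole [ 524.  -296.4   10. ]
riser
[ 584.8 -338.5   52. ]
[ 552.9 -470.1   52. ]
[ 407.9 -435.1   52. ]
[ 440.3 -301.2   52. ]
((430.95001220703125, 261.6500244140625), (28.77672576904297, 18.97366714477539), 18.434947967529297)
[ 512.2 -232.4   14. ]
[ 567.5 -252.2   14. ]
[ 539.5 -334.3   14. ]
[ 484.6 -314.1   14. ]
knob pts 73 [563. 352. 120.] [543. 332.  62.] [642. 410. 137.]
```

```bash
cat >> h.py <<'E'
from scipy.spatial.transform import Rotation as Rn
def tool():
    o=manip.get_obs(); R=Rn.from_euler('xyz',o['tool_rot']).as_matrix()
    return o,R
def go(px,py,pz,boardyaw=None):
    """shift in tool axes to reach TCP; spin so that jaws (tool y) lie across boardyaw deg"""
    o,R=tool(); p=np.array(o['eef_pos']);e=np.array([px,py,pz])-p
    print('t',o['time_s'],'pos',np.round(p,1),'R',np.round(R.T.ravel(),3).reshape(3,3).tolist(),'open',round(float(o['opening']),1),'f',np.round(o['ft_force'],1),'q',np.round(o['joint_positions'],2))
    print('world d',np.round(e,1),'tool shift',np.round(R.T@e,1))
    if boardyaw is not None:
        ty=np.degrees(np.arctan2(R[1,1],R[0,1])); w=(boardyaw+90-ty+90)%180-90
        # spin about tool x (down): + spin turns world yaw negative
        print('toolY yaw',ty,'world yaw turn',w,'spin',-np.radians(w))
E
python3 - <<'E'
from h import *
u=np.array([.303,.953]); c=np.array([538.9,-243.5])-30*u
print(c); go(c[0],c[1],150,72.4)
E
```

```text
[ 529.81 -272.09]
t 0.25 pos [ 203.9 -510.7  302.5] R [[-0.0, 0.001, -1.0], [0.371, -0.929, -0.001], [-0.929, -0.371, -0.0]] open 88.3 f [ 0.7 -0.4  0.2] q [-1.41  0.38  1.3   0.    1.46 -0.22]
world d [ 325.9  238.6 -152.5] tool shift [ 152.6 -100.7 -391.1]
toolY yaw -68.24040929704427 world yaw turn 50.64040929704424 spin -0.8838418767909693
```

>>> step_arm(
  targets=[
    {"y": -10, "z": -39, "gripper": -1},
    {"y": -10, "z": -39},
    {"y": -10, "z": -39},
    {"y": -10, "z": -39},
    {"y": -10, "z": -39},
    {"y": -10, "z": -39},
    {"y": -10, "z": -39},
    {"y": -10, "z": -39},
    {"y": -10, "z": -39},
    {"y": -10, "z": -39},
  ],
)

```text
validation failed for argument at $.ta...
```

>>> step_arm(
  targets=[
    {"spin": -0.148, "x": 10},
    {"spin": -0.148, "x": 10},
    {"spin": -0.148, "x": 10},
    {"spin": -0.148, "x": 10},
    {"spin": -0.148, "x": 10},
    {"spin": -0.144},
    {},
  ],
)

```text
validation failed for argument at $.ta...
```

```bash
python3 - <<'E'
from h import *
go(529.8,-272.1,150,72.4)
d=img('wrist','w1')
E
```

```text
t 0.25 pos [ 203.9 -510.7  302.5] R [[-0.0, 0.001, -1.0], [0.371, -0.929, -0.001], [-0.929, -0.371, -0.0]] open 88.3 f [ 0.7 -0.4  0.2] q [-1.41  0.38  1.3   0.    1.46 -0.22]
world d [ 325.9  238.6 -152.5] tool shift [ 152.6 -100.7 -391.1]
toolY yaw -68.24040929704427 world yaw turn 50.64040929704424 spin -0.8838418767909693
```

View pics/w1.png

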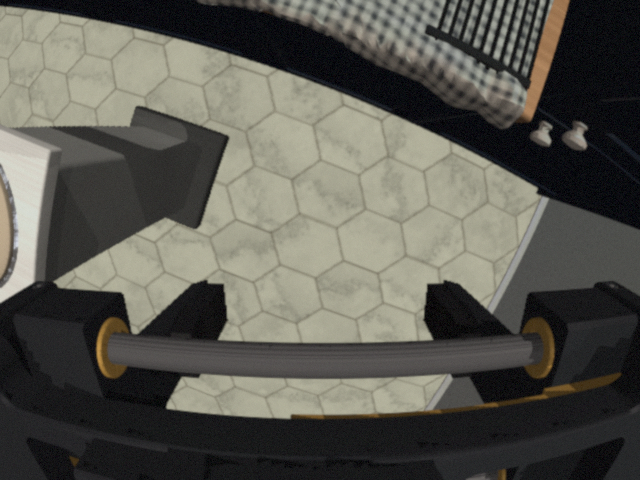

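Every field must probably be given.

>>> step_arm(
  targets=[
    {"x": 0, "y": -10, "z": -39, "spin": 0, "gripper": -1},
    {"x": 0, "y": -10, "z": -39, "spin": 0, "gripper": -1},
    {"x": 0, "y": -10, "z": -39, "spin": 0, "gripper": -1},
    {"x": 0, "y": -10, "z": -39, "spin": 0, "gripper": -1},
    {"x": 0, "y": -10, "z": -39, "spin": 0, "gripper": -1},
    {"x": 0, "y": -10, "z": -39, "spin": 0, "gripper": -1},
    {"x": 0, "y": -10, "z": -39, "spin": 0, "gripper": -1},
    {"x": 0, "y": -10, "z": -39, "spin": 0, "gripper": -1},
    {"x": 0, "y": -10, "z": -39, "spin": 0, "gripper": -1},
    {"x": 0, "y": -10, "z": -39, "spin": 0, "gripper": -1},
  ],
)

```text
time_s: 1.3
eef_pos: [530.2, -272.1, 302.7]
tool_rot: [-0.202, 1.571, -2.963]
ft_force: [0.2, -0.5, 1.3]
opening: 88.1
```

>>> step_arm(
  targets=[
    {"x": 10, "y": 0, "z": 0, "spin": -0.147, "gripper": -1},
    {"x": 10, "y": 0, "z": 0, "spin": -0.147, "gripper": -1},
    {"x": 10, "y": 0, "z": 0, "spin": -0.147, "gripper": -1},
    {"x": 10, "y": 0, "z": 0, "spin": -0.147, "gripper": -1},
    {"x": 10, "y": 0, "z": 0, "spin": -0.147, "gripper": -1},
    {"x": 10, "y": 0, "z": 0, "spin": -0.147, "gripper": -1},
    {"x": 0, "y": 0, "z": 0, "spin": 0, "gripper": -1},
  ],
)

```text
time_s: 2.0
eef_pos: [528.7, -273.1, 241.4]
tool_rot: [-1.939, 1.568, 2.466]
ft_force: [0.5, 0.9, -0.4]
opening: 88.2
```

```bash
python3 - <<'E'
from h import *
go(529.8,-272.1,150,72.4)
d=img('wrist','w2')
E
```

```text
t 2.0 pos [ 528.7 -273.1  241.4] R [[-0.002, 0.002, -1.0], [0.953, -0.303, -0.003], [-0.303, -0.953, -0.001]] open 88.2 f [ 0.5  0.9 -0.4] q [-0.68  0.51  1.27  0.    1.37 -0.37]
world d [  1.1   1.  -91.4] tool shift [91.4  1.  -1.2]
toolY yaw -17.63059903363842 world yaw turn 0.030599033638395667 spin -0.0005340538849185044
```

View pics/w2.png

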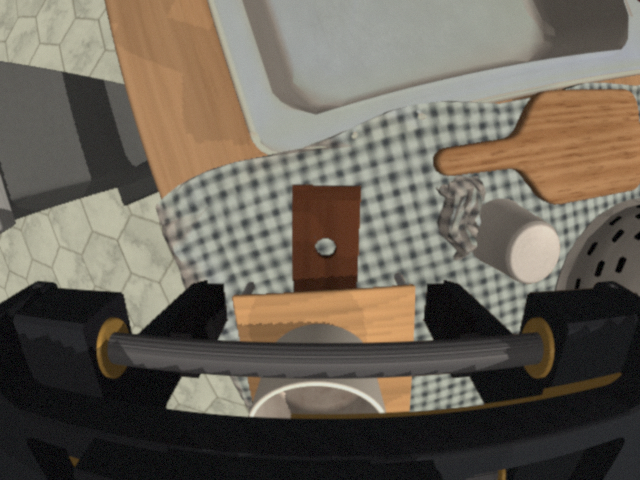

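```bash
cat >> h.py <<'E'
def fish(d,u,v,h):
    R=cv2.Rodrigues(np.array(d['rvec'],float))[0];t=np.array(d['tvec'],float).ravel()
    x,y=(u-d['cx'])/d['fx'],(v-d['cy'])/d['fy'];r=np.hypot(x,y)+1e-9
    c=np.array([x/r*np.sin(r),y/r*np.sin(r),np.cos(r)])
    o=-R.T@t;w=R.T@c
    return o+w*(h-o[2])/w[2]
E
python3 - <<'E'
from h import *
d=img('wrist')
for u,v,h in [(293,185,14),(361,185,14),(326,246,12),(293,287,14),(358,287,14)]: print(np.round(fish(d,u,v,h),1))
E
```

```text
[ 511.2 -236.4   14. ]
[ 565.5 -253.9   14. ]
[ 521.1 -296.2   12. ]
[ 481.1 -323.2   14. ]
[ 536.9 -341.2   14. ]
```

>>> step_arm(
  targets=[
    {"x": 40, "y": 0, "z": 0, "spin": 0, "gripper": -1},
    {"x": 40, "y": 0, "z": 0, "spin": 0, "gripper": -1},
    {"x": 40, "y": 0, "z": 0, "spin": 0, "gripper": -1},
    {"x": 30, "y": 0, "z": 0, "spin": 0, "gripper": -1},
    {"x": 15, "y": 0, "z": 0, "spin": 0, "gripper": -1},
    {"x": 8, "y": 0, "z": 0, "spin": 0, "gripper": -1},
    {"x": 0, "y": 0, "z": 0, "spin": 0, "gripper": -1},
  ],
)

```text
time_s: 2.8
eef_pos: [529.1, -273.4, 69.6]
tool_rot: [-1.955, 1.57, 2.447]
ft_force: [0.3, 0.0, -0.4]
opening: 88.3
```

```bash
python3 - <<'E'
from h import *
go(529.8,-272.1,67,72)
d=img('wrist','w3')
E
```

```text
t 2.8 pos [ 529.1 -273.4   69.6] R [[-0.0, 0.0, -1.0], [0.952, -0.306, -0.0], [-0.306, -0.952, -0.0]] open 88.3 f [ 0.3  0.  -0.4] q [-0.68  0.71  1.45  0.    0.98 -0.36]
world d [ 0.7  1.3 -2.6] tool shift [ 2.6  0.2 -1.5]
toolY yaw -17.810951775217763 world yaw turn -0.1890482247822547 spin 0.0032995139675006846
```

View pics/w3.png

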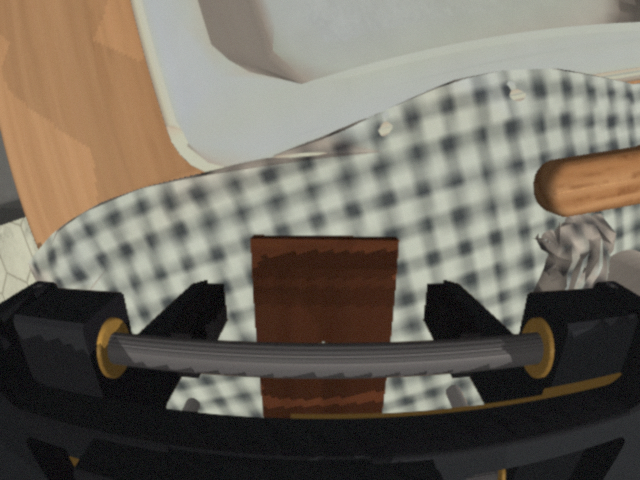

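>>> step_arm(
  targets=[
    {"x": 2, "y": 0, "z": 0, "spin": 0, "gripper": -1},
    {"x": 0, "y": 0, "z": 0, "spin": 0, "gripper": 1},
    {"x": 0, "y": 0, "z": 0, "spin": 0, "gripper": 1},
    {"x": 0, "y": 0, "z": 0, "spin": 0, "gripper": 1},
    {"x": 0, "y": 0, "z": 0, "spin": 0, "gripper": 1},
    {"x": 0, "y": 0, "z": 0, "spin": 0, "gripper": 1},
    {"x": 0, "y": 0, "z": 0, "spin": 0, "gripper": 1},
  ],
  grip_force=25,
)

```text
time_s: 3.55
eef_pos: [529.0, -273.3, 67.9]
tool_rot: [1.038, 1.571, -0.841]
ft_force: [-1.5, 1.4, 3.2]
opening: 57.5
```

>>> step_arm(
  targets=[
    {"x": -6, "y": 0, "z": 0, "spin": 0, "gripper": 1},
    {"x": -6, "y": 0, "z": 0, "spin": 0, "gripper": 1},
    {"x": 0, "y": 0, "z": -10, "spin": 0, "gripper": 1},
    {"x": 0, "y": 0, "z": -20, "spin": 0, "gripper": 1},
    {"x": 0, "y": 0, "z": -25, "spin": 0, "gripper": 1},
    {"x": 0, "y": 0, "z": -25, "spin": 0, "gripper": 1},
    {"x": 0, "y": 0, "z": -25, "spin": 0, "gripper": 1},
    {"x": 0, "y": 0, "z": -25, "spin": 0, "gripper": 1},
    {"x": 0, "y": 0, "z": -10, "spin": 0, "gripper": 1},
    {"x": 0, "y": 0, "z": 0, "spin": 0, "gripper": 1},
  ],
  grip_force=45,
)

```text
time_s: 4.55
eef_pos: [571.8, -138.7, 79.8]
tool_rot: [-2.353, 1.571, 2.053]
ft_force: [-0.2, -0.3, -1.8]
opening: 57.6
```

```bash
python3 - <<'E'
from h import *
go(460,45,120,88)
d=img('scene')
cv2.imwrite('pics/s4.png',cv2.resize(d['image'][150:350,250:500,::-1],None,fx=3,fy=3))
E
```

```text
t 4.55 pos [ 571.8 -138.7   79.8] R [[-0.0, 0.0, -1.0], [0.953, -0.302, -0.0], [-0.302, -0.953, -0.0]] open 57.6 f [-0.2 -0.3 -1.8] q [-0.44  0.69  1.47  0.    0.99 -0.13]
world d [-111.8  183.7   40.2] tool shift [ -40.2 -162.1 -141.3]
toolY yaw -17.587092237400107 world yaw turn 15.5870922374001 spin -0.27204608035468136
```

View pics/s4.png

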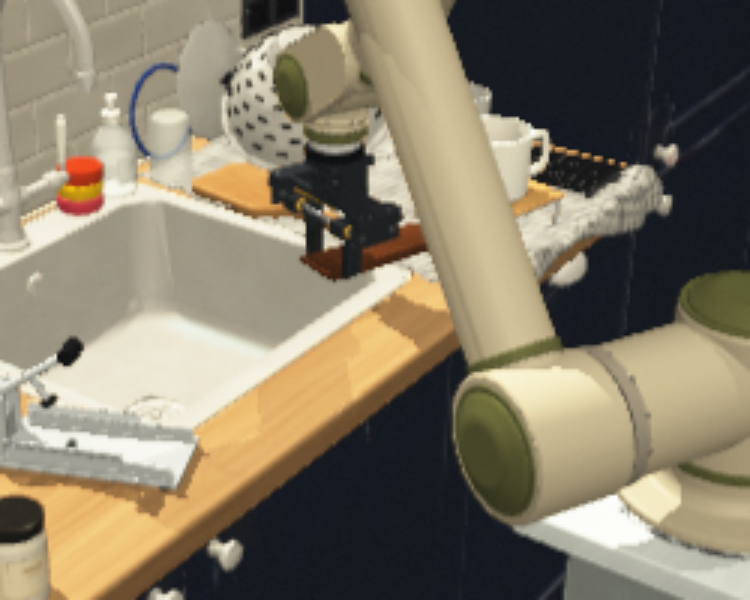

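>>> step_arm(
  targets=[
    {"x": -15, "y": 0, "z": -10, "spin": 0, "gripper": 1},
    {"x": -15, "y": 0, "z": -15, "spin": 0, "gripper": 1},
    {"x": -10, "y": -20, "z": -18, "spin": 0, "gripper": 1},
    {"x": 0, "y": -30, "z": -25, "spin": 0, "gripper": 1},
    {"x": 0, "y": -30, "z": -25, "spin": 0, "gripper": 1},
    {"x": 0, "y": -30, "z": -25, "spin": 0, "gripper": 1},
    {"x": 0, "y": -30, "z": -15, "spin": 0, "gripper": 1},
    {"x": 0, "y": -20, "z": -8, "spin": -0.13, "gripper": 1},
    {"x": 0, "y": 0, "z": 0, "spin": -0.13, "gripper": 1},
    {"x": 0, "y": 0, "z": 0, "spin": 0, "gripper": 1},
  ],
)

```text
time_s: 5.6
eef_pos: [462.0, 42.4, 120.0]
tool_rot: [1.14, 1.57, -0.479]
ft_force: [0.0, 0.1, -1.3]
opening: 57.6
```

```bash
python3 - <<'E'
from h import *
go(460,45,68,88)
d=img('top')
cv2.imwrite('pics/t5.png',cv2.resize(d['image'][190:330,180:480,::-1],None,fx=2.6,fy=2.6))
E
```

```text
t 5.6 pos [462.   42.4 120. ] R [[0.001, -0.0, -1.0], [0.999, -0.048, 0.001], [-0.048, -0.999, 0.0]] open 57.6 f [ 0.   0.1 -1.3] q [-0.16  0.47  1.79 -0.    0.88 -0.12]
world d [ -2.    2.6 -52. ] tool shift [52.  -2.2 -2.5]
toolY yaw -2.7711998492512784 world yaw turn 0.7711998492512748 spin -0.013459976560318672
```

View pics/t5.png

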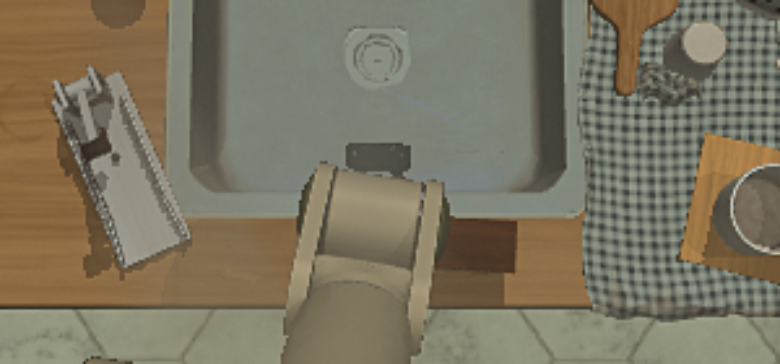

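>>> step_arm(
  targets=[
    {"x": 10, "y": -10, "z": 0, "spin": 0, "gripper": 1},
    {"x": 15, "y": 0, "z": 0, "spin": 0, "gripper": 1},
    {"x": 14, "y": 0, "z": 0, "spin": 0, "gripper": 1},
    {"x": 8, "y": 0, "z": 0, "spin": 0, "gripper": 1},
    {"x": 4, "y": 0, "z": 0, "spin": 0, "gripper": 1},
    {"x": 1, "y": 0, "z": 0, "spin": 0, "gripper": 1},
    {"x": 0, "y": 0, "z": 0, "spin": 0, "gripper": 1},
  ],
)

```text
time_s: 6.35
eef_pos: [452.4, 43.2, 68.1]
tool_rot: [1.296, 1.57, -0.326]
ft_force: [0.1, -0.0, -0.5]
opening: 57.0
```

>>> step_arm(
  targets=[
    {"x": 1, "y": 0, "z": 0, "spin": 0, "gripper": 1},
    {"x": 0, "y": 0, "z": 0, "spin": 0, "gripper": -1},
    {"x": 0, "y": 0, "z": 0, "spin": 0, "gripper": -1},
    {"x": 0, "y": 0, "z": 0, "spin": 0, "gripper": -1},
    {"x": 0, "y": 0, "z": 0, "spin": 0, "gripper": -1},
    {"x": 0, "y": 0, "z": 0, "spin": 0, "gripper": -1},
  ],
)

```text
time_s: 6.95
eef_pos: [448.1, 44.0, 67.4]
tool_rot: [-1.608, 1.562, 3.055]
ft_force: [-22.9, -0.9, 27.8]
opening: 87.5
```

>>> step_arm(
  targets=[
    {"x": -20, "y": 0, "z": 0, "spin": 0, "gripper": -1},
    {"x": -40, "y": 0, "z": 0, "spin": 0, "gripper": -1},
    {"x": -40, "y": 0, "z": 0, "spin": 0, "gripper": -1},
    {"x": -40, "y": 0, "z": 30, "spin": 0, "gripper": -1},
    {"x": 0, "y": 0, "z": 40, "spin": 0, "gripper": -1},
    {"x": 0, "y": 0, "z": 40, "spin": 0, "gripper": -1},
    {"x": 0, "y": 0, "z": 0, "spin": 0, "gripper": -1},
  ],
)

```text
time_s: 7.65
eef_pos: [446.9, -69.9, 207.1]
tool_rot: [0.84, 1.569, -0.784]
ft_force: [0.1, -0.3, 0.6]
opening: 87.8
```

```bash
python3 - <<'E'
from h import *
go(452,-100,68,88)
d=img('wrist','w6')
E
```

```text
t 7.65 pos [446.9 -69.9 207.1] R [[0.001, -0.001, -1.0], [0.999, -0.054, 0.001], [-0.054, -0.999, 0.001]] open 87.8 f [ 0.1 -0.3  0.6] q [-0.42  0.32  1.71 -0.    1.11 -0.36]
world d [   5.1  -30.1 -139.1] tool shift [139.1   6.5  29.6]
toolY yaw -3.0700943041256386 world yaw turn 1.0700943041256323 spin -0.018676668913829825
```

View pics/w6.png

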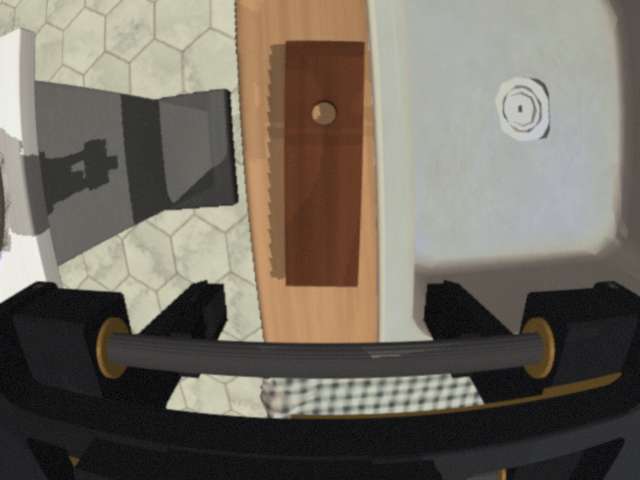

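```bash
python3 - <<'E'
from h import *
d=img('wrist')
for u,v,h in [(287,41,14),(364,42,14),(324,113,11),(285,286,14),(358,286,14),(378,286,0),(378,286,15),(260,286,0)]: print(np.round(fish(d,u,v,h),1))
t=img('top')
cv2.imwrite('pics/t6.png',cv2.resize(t['image'][190:330,180:480,::-1],None,fx=2.6,fy=2.6))
P=cloud(t)
print(np.round(P[268:282,331,:]))
E
```

```text
[425.1  76.   14. ]
[481.3  72.3  14. ]
[449.2  19.5  11. ]
[ 410.9 -112.6   14. ]
[ 469.2 -115.6   14. ]
[ 487.2 -122.6    0. ]
[ 485.2 -116.2   15. ]
[ 387.6 -117.5    0. ]
[[508.  21.   0.]
 [504.  21.   6.]
 [501.  21.   6.]
 [498.  21.   2.]
 [495.  21.  -2.]
 [491.  21.   8.]
 [489.  21.   3.]
 [486.  21.  -2.]
 [483.  21.   4.]
 [479.  21.  14.]
 [475.  21.  18.]
 [473.  21.  11.]
 [470.  21.  16.]
 [467.  21.  14.]]
```

View pics/t6.png

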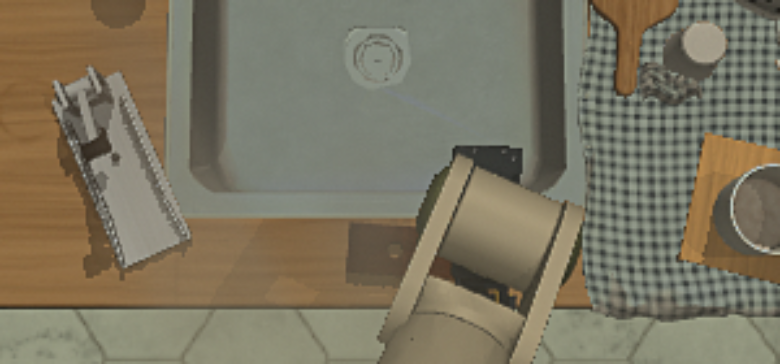

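>>> step_arm(
  targets=[
    {"x": 20, "y": -4, "z": 31, "spin": 0.017, "gripper": -0.5},
    {"x": 40, "y": 0, "z": 0, "spin": 0, "gripper": -0.5},
    {"x": 35, "y": 0, "z": 0, "spin": 0, "gripper": -0.5},
    {"x": 0, "y": 0, "z": 0, "spin": 0, "gripper": -0.5},
  ],
)

```text
time_s: 8.2
eef_pos: [439.8, -95.5, 108.9]
tool_rot: [-1.996, 1.563, 2.652]
ft_force: [0.5, -0.8, 0.7]
opening: 65.8
```

```bash
python3 - <<'E'
from h import *
go(441,-101,73,86)
d=img('wrist','w7')
E
```

```text
t 8.2 pos [439.8 -95.5 108.9] R [[-0.007, 0.004, -1.0], [0.998, -0.065, -0.007], [-0.065, -0.998, -0.003]] open 65.8 f [ 0.5 -0.8  0.7] q [-0.48  0.48  1.83  0.    0.84 -0.41]
world d [  1.2  -5.5 -35.9] tool shift [35.8  1.8  5.6]
toolY yaw -3.7097020756018644 world yaw turn -0.2902979243981463 spin 0.005066654592453231
```

View pics/w7.png

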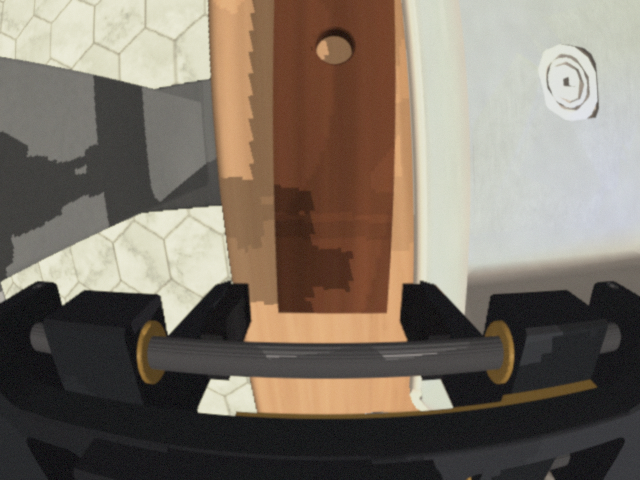

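```bash
python3 - <<'E'
from h import *
d=img('wrist')
for u,v,h in [(278,312,14),(387,312,14),(334,47,11),(413,312,5)]: print(np.round(fish(d,u,v,h),1))
E
```

```text
[ 412.5 -115.8   14. ]
[ 470.9 -119.6   14. ]
[450.7  17.6  11. ]
[ 487.4 -125.6    5. ]
```

>>> step_arm(
  targets=[
    {"x": 0, "y": 3, "z": 8, "spin": 0, "gripper": -0.5},
    {"x": 20, "y": 0, "z": 0, "spin": 0, "gripper": -0.5},
    {"x": 16, "y": 0, "z": 0, "spin": 0, "gripper": -0.5},
    {"x": 0, "y": 0, "z": 0, "spin": 0, "gripper": 1},
    {"x": 0, "y": 0, "z": 0, "spin": 0, "gripper": 1},
    {"x": 0, "y": 0, "z": 0, "spin": 0, "gripper": 1},
  ],
  grip_force=20,
)

```text
time_s: 8.9
eef_pos: [444.1, -105.6, 76.9]
tool_rot: [1.108, 1.569, -0.528]
ft_force: [-0.6, -0.7, -0.5]
opening: 56.9
```

>>> step_arm(
  targets=[
    {"x": 0, "y": 0, "z": 0, "spin": 0, "gripper": -0.5},
    {"x": 0, "y": 0, "z": 0, "spin": 0, "gripper": -0.5},
    {"x": 5, "y": 0, "z": 0, "spin": 0, "gripper": -0.5},
    {"x": 0, "y": 0, "z": 0, "spin": 0, "gripper": 1},
    {"x": 0, "y": 0, "z": 0, "spin": 0, "gripper": 1},
    {"x": 0, "y": 0, "z": 0, "spin": 0, "gripper": 1},
  ],
)

```text
time_s: 9.5
eef_pos: [443.6, -105.2, 70.6]
tool_rot: [-2.038, 1.57, 2.608]
ft_force: [-0.6, 1.3, -0.2]
opening: 57.6
```

>>> step_arm(
  targets=[
    {"x": 0, "y": -6, "z": 0, "spin": 0, "gripper": 1},
    {"x": 0, "y": -6, "z": 0, "spin": 0, "gripper": 1},
    {"x": 0, "y": 0, "z": 0, "spin": 0, "gripper": -0.5},
    {"x": 0, "y": 0, "z": 0, "spin": 0, "gripper": -0.5},
    {"x": 4, "y": 0, "z": 0, "spin": 0, "gripper": -0.5},
    {"x": 0, "y": 0, "z": 0, "spin": 0, "gripper": 1},
    {"x": 0, "y": 0, "z": 0, "spin": 0, "gripper": 1},
    {"x": 0, "y": 0, "z": 0, "spin": 0, "gripper": 1},
    {"x": 0, "y": 0, "z": 0, "spin": 0, "gripper": 1},
  ],
  grip_force=55,
)

```text
time_s: 10.4
eef_pos: [431.7, -104.5, 66.7]
tool_rot: [-2.696, 1.571, 1.95]
ft_force: [-0.4, 1.8, -1.6]
opening: 57.3
```

```bash
python3 - <<'E'
from h import *
# staging: 13mm from plain end grip; board hole 30 mm before pin -> 
go(400,200,150,24.4)
d=img('wrist','w8')
E
```

```text
t 10.4 pos [ 431.7 -104.5   66.7] R [[-0.0, 0.0, -1.0], [0.998, -0.066, -0.0], [-0.066, -0.998, -0.0]] open 57.3 f [-0.4  1.8 -1.6] q [-0.51  0.55  1.89  0.    0.7  -0.44]
world d [-31.7 304.5  83.3] tool shift [ -83.2  -51.7 -301.7]
toolY yaw -3.7791170255184396 world yaw turn -61.82088297448155 spin 1.0789779543948086
```

View pics/w8.png

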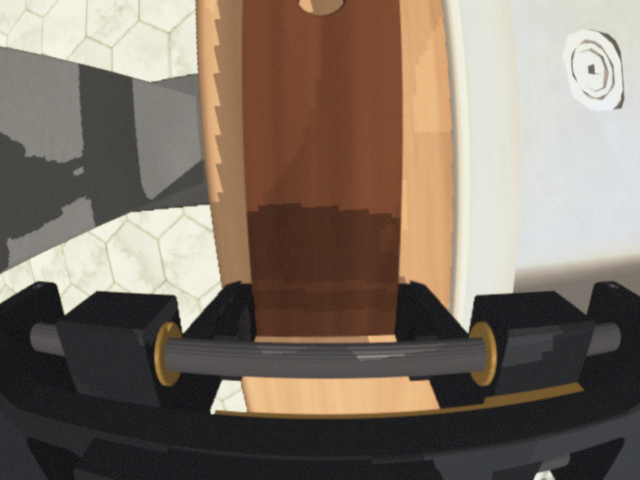

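>>> step_arm(
  targets=[
    {"x": -10, "y": 0, "z": 0, "spin": 0, "gripper": 1},
    {"x": -20, "y": 0, "z": 0, "spin": 0, "gripper": 1},
    {"x": -30, "y": 0, "z": -10, "spin": 0, "gripper": 1},
    {"x": 0, "y": -14, "z": -30, "spin": 0, "gripper": 1},
    {"x": 0, "y": -16, "z": -40, "spin": 0, "gripper": 1},
    {"x": 0, "y": -16, "z": -40, "spin": 0, "gripper": 1},
    {"x": 0, "y": -16, "z": -40, "spin": 0, "gripper": 1},
    {"x": 0, "y": -16, "z": -40, "spin": 0, "gripper": 1},
    {"x": 0, "y": -16, "z": -40, "spin": 0, "gripper": 1},
    {"x": 0, "y": -16, "z": -40, "spin": 0, "gripper": 1},
  ],
)

```text
time_s: 11.45
eef_pos: [339.6, 183.6, 127.5]
tool_rot: [1.762, 1.57, 0.125]
ft_force: [0.8, 0.4, -1.9]
opening: 57.4
```

>>> step_arm(
  targets=[
    {"x": 0, "y": -14, "z": -40, "spin": 0, "gripper": 1},
    {"x": 0, "y": 0, "z": -20, "spin": 0.08, "gripper": 1},
    {"x": 0, "y": 0, "z": 0, "spin": 0.14, "gripper": 1},
    {"x": 0, "y": 0, "z": 0, "spin": 0.14, "gripper": 1},
    {"x": 0, "y": 0, "z": 0, "spin": 0.14, "gripper": 1},
    {"x": 0, "y": 0, "z": 0, "spin": 0.14, "gripper": 1},
    {"x": 0, "y": 0, "z": 0, "spin": 0.14, "gripper": 1},
    {"x": 0, "y": 0, "z": 0, "spin": 0.14, "gripper": 1},
    {"x": 0, "y": 0, "z": 0, "spin": 0.1, "gripper": 1},
    {"x": 0, "y": 0, "z": 0, "spin": 0, "gripper": 1},
  ],
)

```text
time_s: 12.45
eef_pos: [330.3, 242.9, 127.3]
tool_rot: [2.98, 1.57, 0.322]
ft_force: [-0.3, -0.2, -0.7]
opening: 57.5
```

```bash
python3 - <<'E'
from h import *
go(330,246,127,24.4)
d=img('wrist','w9'); img('scene','s9'); img('top','t9')
E
```

```text
t 12.45 pos [330.3 242.9 127.3] R [[0.0, 0.0, -1.0], [0.465, -0.885, 0.0], [-0.885, -0.465, -0.0]] open 57.5 f [-0.3 -0.2 -0.7] q [ 0.34  0.39  1.92 -0.    0.83  1.43]
world d [-0.3  3.1 -0.3] tool shift [ 0.3 -2.9 -1.2]
toolY yaw -62.2654876644001 world yaw turn -3.334512335599925 spin 0.05819821920458482
```

View pics/w9.png

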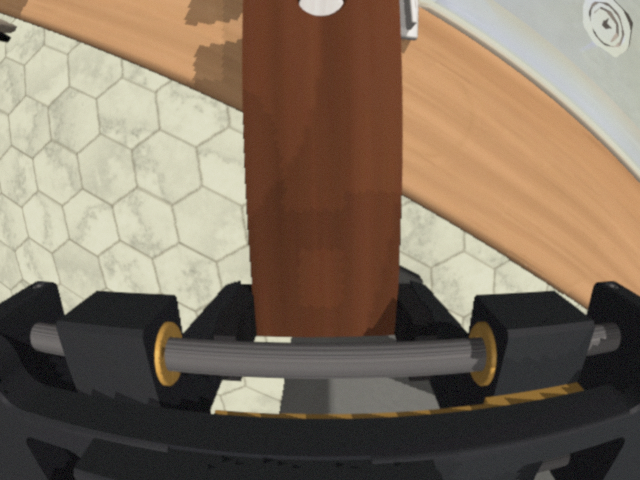

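View pics/s9.png

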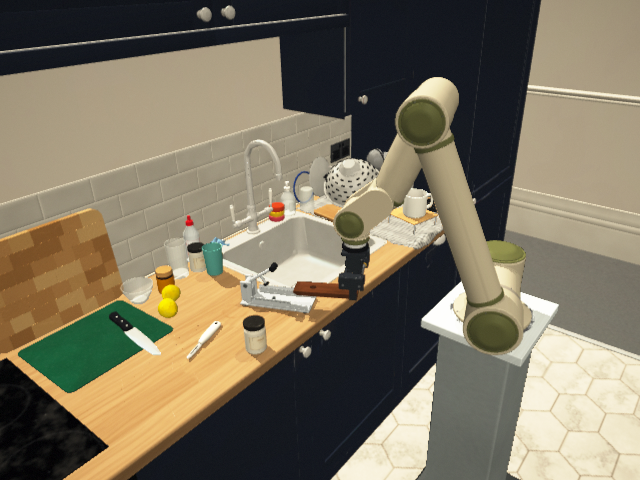

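View pics/t9.png

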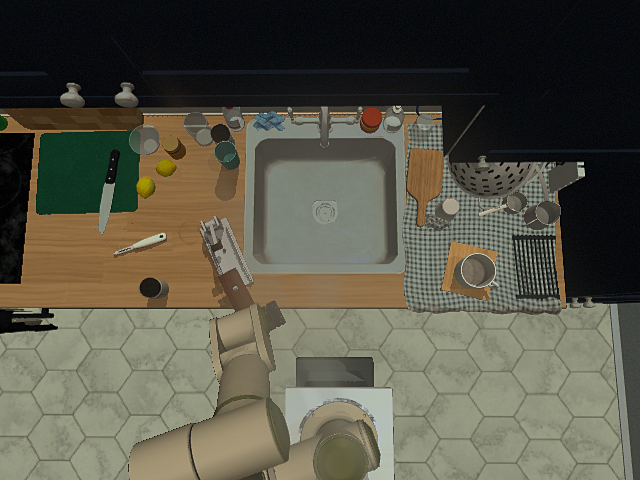

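>>> step_arm(
  targets=[
    {"x": 0, "y": -3, "z": -1, "spin": 0.058, "gripper": 1},
    {"x": 0, "y": 0, "z": 0, "spin": 0, "gripper": 1},
  ],
)

```text
time_s: 12.8
eef_pos: [329.8, 246.2, 126.9]
tool_rot: [-2.1, 1.571, 1.47]
ft_force: [-0.4, 0.7, -1.6]
opening: 57.1
```

```bash
python3 - <<'E'
from h import *
go(330,246,86,24.4)
d=img('top');I=d['image'][:,:,::-1]
cv2.imwrite('pics/t10.png',cv2.resize(I[210:320,190:270],None,fx=6,fy=6,interpolation=cv2.INTER_CUBIC)[:600])
s=img('scene')
cv2.imwrite('pics/s10.png',cv2.resize(s['image'][245:325,235:365,::-1],None,fx=6,fy=6,interpolation=cv2.INTER_CUBIC))
E
```

```text
t 12.8 pos [329.8 246.2 126.9] R [[0.0, 0.0, -1.0], [0.415, -0.91, -0.0], [-0.91, -0.415, -0.0]] open 57.1 f [-0.4  0.7 -1.6] q [0.35 0.39 1.92 0.   0.83 1.49]
world d [  0.2  -0.2 -40.9] tool shift [40.9  0.2 -0.1]
toolY yaw -65.4762344932784 world yaw turn -0.12376550672161102 spin 0.002160115592691285
```

View pics/t10.png

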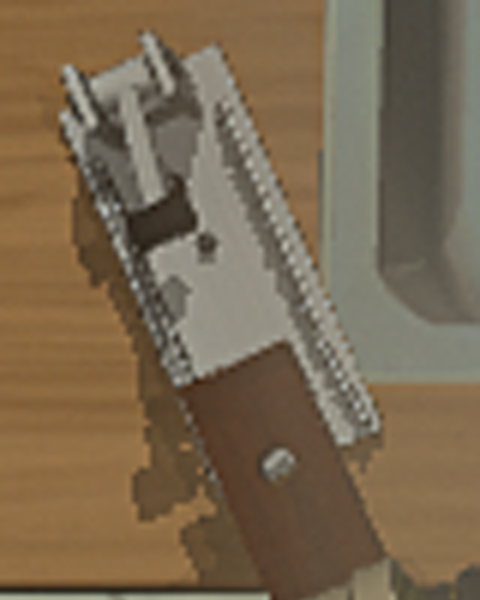

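View pics/s10.png

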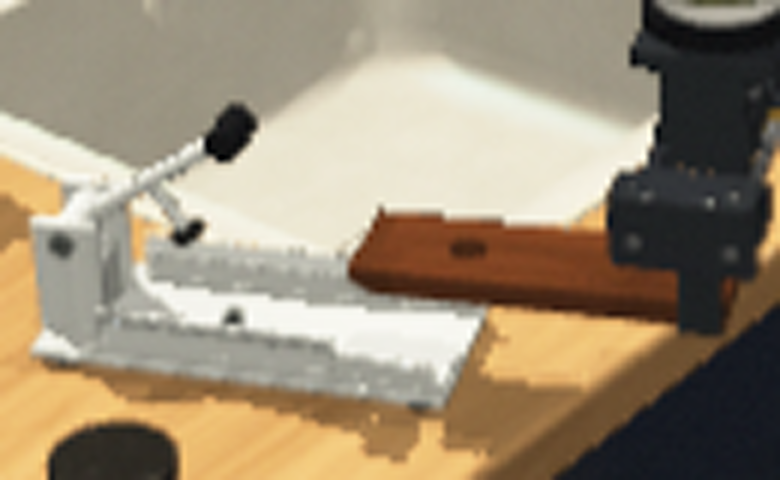

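```bash
python3 - <<'E'
from h import *
d=dict(np.load('top.npz'))
def pa(U,V,h): return plane(d,(U+.5)/6-.5+190,(V+.5)/6-.5+210,h)
u=np.array([.911,.413])
o,R=tool();p=np.array(o['eef_pos'])
hole=pa(279,463,72);print('hole',hole,'pred',p[:2]+122*u)
for U,V in [(184,386),(292,340)]: print('tip',pa(U,V,74))
pin=pa(206,246,16);print('pin',pin)
e=pin[:2]-hole[:2];print('along',e@u,'lat(left+)',e@[-.413,.911])
# mouth corner right, right bed edges
print(pa(352,445,10),pa(215,43,10), pa(222,103,33),pa(375,425,24))
E
```

```text
hole [445.51434928 298.55041708  72.        ] pred [440.955096   296.39605221]
tip [482.82025618 345.75459879  74.        ]
tip [505.39471464 293.49254261  74.        ]
pin [559.46226123 349.75051069  16.        ]
along 124.9521864475907 lat(left+) -0.41720235425108393
[458.21722168 273.27603727  10.        ] [666.68615668 349.77450634  10.        ] [630.75827475 340.24420027  33.        ] [467.41033432 259.6109034   24.        ]
```

>>> step_arm(
  targets=[
    {"x": 15, "y": 0, "z": 0, "spin": 0, "gripper": 1},
    {"x": 15, "y": 0, "z": 0, "spin": 0, "gripper": 1},
    {"x": 9, "y": 0, "z": 0, "spin": 0, "gripper": 1},
    {"x": 0, "y": 0, "z": -10, "spin": 0, "gripper": 1},
    {"x": 0, "y": 0, "z": -10, "spin": 0, "gripper": 1},
    {"x": 0, "y": 0, "z": -10, "spin": 0, "gripper": 1},
    {"x": 0, "y": 0, "z": -10, "spin": 0, "gripper": 1},
    {"x": 0, "y": 0, "z": 0, "spin": 0, "gripper": 1},
  ],
)

```text
time_s: 13.7
eef_pos: [367.9, 263.2, 88.1]
tool_rot: [3.075, 1.568, 0.36]
ft_force: [0.1, -0.3, -0.9]
opening: 57.4
```

```bash
python3 - <<'E'
from h import *
go(330+40*.911,246+40*.413,87,24.4)
d=img('top');I=d['image'][:,:,::-1]
cv2.imwrite('pics/t11.png',cv2.resize(I[210:310,190:270],None,fx=6,fy=6,interpolation=cv2.INTER_CUBIC)[:600])
s=img('scene')
cv2.imwrite('pics/s11.png',cv2.resize(s['image'][245:325,235:365,::-1],None,fx=6,fy=6,interpolation=cv2.INTER_CUBIC))
E
```

```text
t 13.7 pos [367.9 263.2  88.1] R [[0.002, 0.001, -1.0], [0.414, -0.91, 0.0], [-0.91, -0.414, -0.002]] open 57.4 f [ 0.1 -0.3 -0.9] q [0.36 0.52 1.85 0.   0.77 1.5 ]
world d [-1.4 -0.7 -1.1] tool shift [1.1 0.  1.6]
toolY yaw -65.54209177664795 world yaw turn -0.05790822335205803 spin 0.00101068916147368
```

View pics/t11.png

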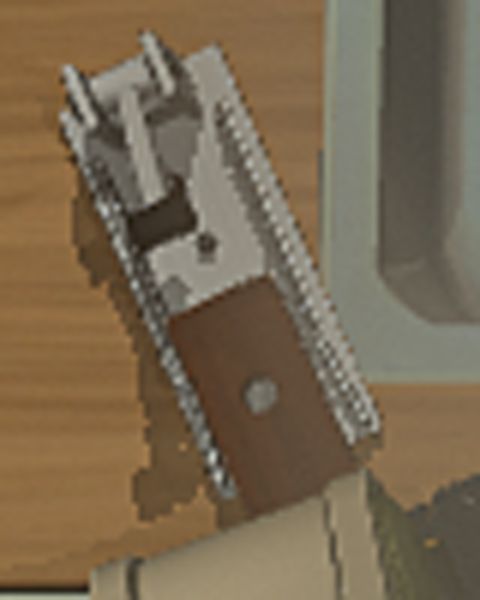

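View pics/s11.png

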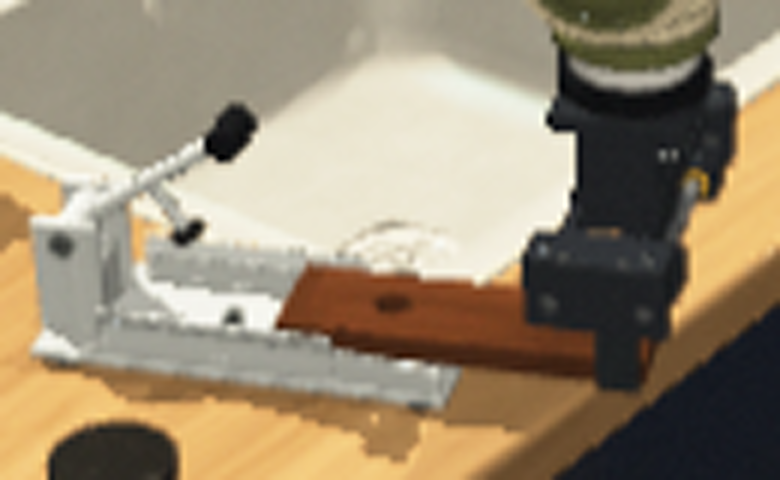

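>>> step_arm(
  targets=[
    {"x": 0, "y": 0, "z": -10, "spin": 0, "gripper": 1},
    {"x": 0, "y": 0, "z": -10, "spin": 0, "gripper": 1},
    {"x": 0, "y": 0, "z": -10, "spin": 0, "gripper": 1},
    {"x": 0, "y": 0, "z": -10, "spin": 0, "gripper": 1},
    {"x": 0, "y": 0, "z": -10, "spin": 0, "gripper": 1},
    {"x": 0, "y": 0, "z": 0, "spin": 0, "gripper": 1},
  ],
)

```text
time_s: 14.4
eef_pos: [413.1, 283.8, 87.7]
tool_rot: [3.121, 1.569, 0.407]
ft_force: [0.5, 0.1, -1.6]
opening: 57.2
```

```bash
python3 - <<'E'
from h import *
go(330+95*.911,246+95*.413,87,24.4)
d=img('top');I=d['image'][:,:,::-1]
cv2.imwrite('pics/t12.png',cv2.resize(I[210:310,190:270],None,fx=6,fy=6,interpolation=cv2.INTER_CUBIC)[:600])
s=img('scene')
cv2.imwrite('pics/s12.png',cv2.resize(s['image'][245:325,235:365,::-1],None,fx=6,fy=6,interpolation=cv2.INTER_CUBIC))
E
```

```text
t 14.4 pos [413.1 283.8  87.7] R [[0.001, 0.001, -1.0], [0.414, -0.91, 0.0], [-0.91, -0.414, -0.001]] open 57.2 f [ 0.5  0.1 -1.6] q [0.37 0.57 1.72 0.   0.85 1.51]
world d [ 3.4  1.4 -0.7] tool shift [ 0.7  0.1 -3.7]
toolY yaw -65.54728720978352 world yaw turn -0.05271279021644659 spin 0.0009200117471900474
```

View pics/t12.png

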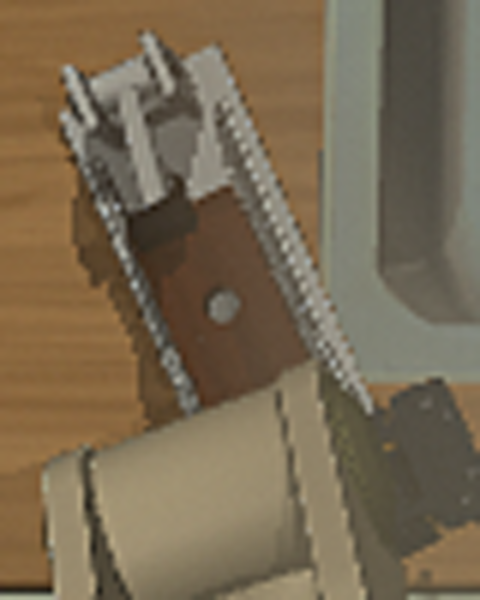

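View pics/s12.png

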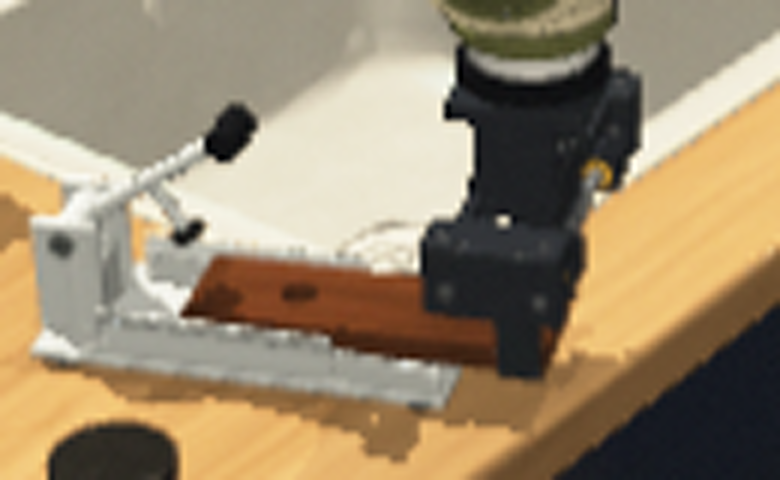

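```bash
python3 - <<'E'
from h import *
d=dict(np.load('top.npz'))
def pa(U,V,h): return plane(d,(U+.5)/6-.5+190,(V+.5)/6-.5+210,h)
u=np.array([.911,.413])
hole=pa(222,307,33);pin=pa(206,246,16)
e=pin[:2]-hole[:2];print(hole,'along',e@u,'lat(left+)',e@[-.413,.911])
o,R=tool();print((pin[:2]-np.array(o['eef_pos'])[:2])@u)
E
```

```text
[526.16684772 336.97183023  33.        ] along 35.609716743984386 lat(left+) -2.10962788341422
162.00241046770836
```

>>> step_arm(
  targets=[
    {"x": 0, "y": 1, "z": -9, "spin": 0, "gripper": 1},
    {"x": 0, "y": 0.5, "z": -9, "spin": 0, "gripper": 1},
    {"x": 3, "y": 0, "z": 0, "spin": 0, "gripper": 1},
    {"x": 2, "y": 0, "z": 0, "spin": 0, "gripper": 1},
    {"x": 0, "y": 0, "z": 0, "spin": 0, "gripper": 1},
  ],
)

```text
time_s: 15.0
eef_pos: [428.9, 289.4, 82.6]
tool_rot: [3.065, 1.57, 0.35]
ft_force: [0.9, -0.4, 0.6]
opening: 57.4
```

>>> step_arm(
  targets=[
    {"x": 3, "y": 0, "z": 0, "spin": 0, "gripper": 1},
    {"x": 0, "y": 0, "z": 0, "spin": 0, "gripper": -0.4},
    {"x": 0, "y": 0, "z": 0, "spin": 0, "gripper": -0.4},
    {"x": 0, "y": 0, "z": 0, "spin": 0, "gripper": -0.4},
    {"x": -20, "y": 0, "z": 0, "spin": 0, "gripper": -0.4},
    {"x": -30, "y": 0, "z": 0, "spin": 0, "gripper": -0.4},
    {"x": -10, "y": 0, "z": 30, "spin": 0, "gripper": 1},
    {"x": 0, "y": 0, "z": 30, "spin": 0, "gripper": 1},
    {"x": 0, "y": 0, "z": 10, "spin": 0, "gripper": 1},
    {"x": 0, "y": 0, "z": 0, "spin": 0, "gripper": 1},
  ],
)

```text
time_s: 16.0
eef_pos: [364.5, 260.2, 139.9]
tool_rot: [-0.151, 1.57, -2.866]
ft_force: [0.1, -0.2, 0.4]
opening: 31.6
```

```bash
python3 - <<'E'
from h import *
go(330+95*.911,246+95*.413,87,24.4)
d=img('top');I=d['image'][:,:,::-1]
cv2.imwrite('pics/t13.png',cv2.resize(I[210:310,190:270],None,fx=6,fy=6,interpolation=cv2.INTER_CUBIC)[:600])
s=img('scene')
cv2.imwrite('pics/s13.png',cv2.resize(s['image'][245:325,235:365,::-1],None,fx=6,fy=6,interpolation=cv2.INTER_CUBIC))
img('wrist','w13')
E
```

```text
t 16.0 pos [364.5 260.2 139.9] R [[-0.0, -0.0, -1.0], [0.414, -0.91, -0.0], [-0.91, -0.414, 0.0]] open 31.6 f [ 0.1 -0.2  0.4] q [0.35 0.42 1.81 0.   0.92 1.5 ]
world d [ 52.   25.  -52.9] tool shift [ 52.9  -1.2 -57.7]
toolY yaw -65.5433150956157 world yaw turn -0.05668490438426943 spin 0.0009893382176836705
```

View pics/t13.png

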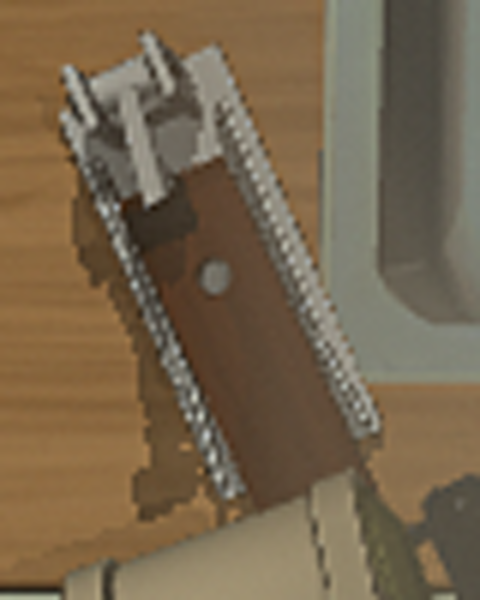

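View pics/s13.png

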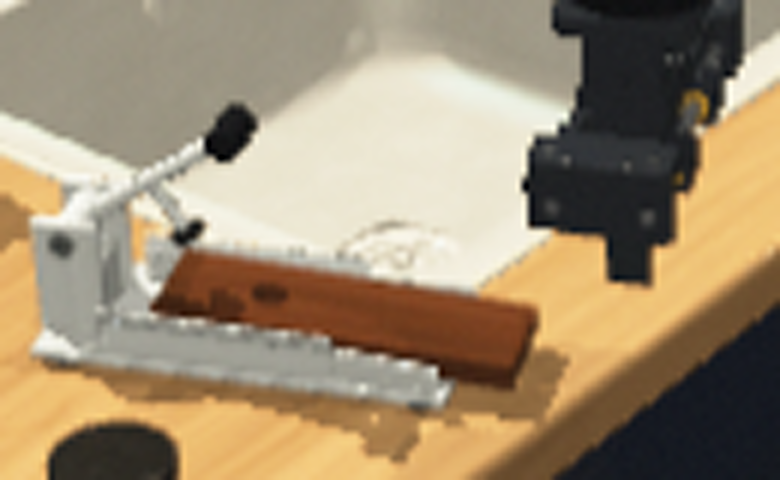

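View pics/w13.png

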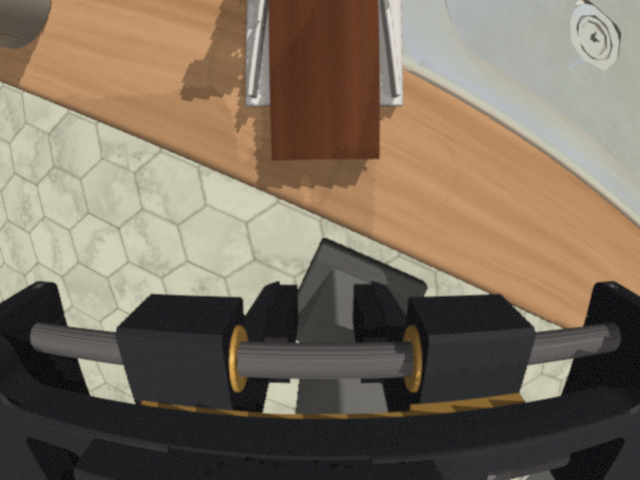

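```bash
python3 - <<'E'
from h import *
d=img('wrist')
a=fish(d,272,159,25);b=fish(d,379,159,25);print(a,b,np.hypot(*(a-b)[:2]))
t=dict(np.load('top.npz'))
def pa(U,V,h): return plane(t,(U+.5)/6-.5+190,(V+.5)/6-.5+210,h)
u=np.array([.911,.413]);n=np.array([-.413,.911])
hole=pa(216,278,28);pin=pa(206,246,16)
e=pin[:2]-hole[:2];print(hole,'along',e@u,'lat(left+)',e@n)
m=(a+b)[:2]/2;print('plain to pin',(pin[:2]-m)@u,(pin[:2]-m)@n)
o,R=tool();q=np.array(o['eef_pos'])[:2];print('tcp to pin',(pin[:2]-q)@u,(pin[:2]-q)@n, R)
E
```

```text
[406.89598412 309.59014926  25.        ] [430.2823442  258.19010972  25.        ] 56.4702213850464
[541.50441903 341.53805295  28.        ] along 19.75133929815069 lat(left+) 0.06496017364497939
plain to pin 155.53572886788686 1.818218181455868
tcp to pin 212.8023593730317 1.2345311460490467 [[ 7.00683963e-04  4.13798288e-01 -9.10368324e-01]
 [ 2.79454974e-04 -9.10368593e-01 -4.13798195e-01]
 [-9.99999715e-01  3.55348030e-05 -7.53518663e-04]]
```

>>> step_arm(
  targets=[
    {"x": 30, "y": -1, "z": 0, "spin": 0, "gripper": 1},
    {"x": 30, "y": 0, "z": 0, "spin": 0, "gripper": 1},
    {"x": 8, "y": 0, "z": 0, "spin": 0, "gripper": 1},
    {"x": 0, "y": 0, "z": -20, "spin": 0, "gripper": 1},
    {"x": 0, "y": 0, "z": -15, "spin": 0, "gripper": 1},
    {"x": 0, "y": 0, "z": -7, "spin": 0, "gripper": 1},
    {"x": 0, "y": 0, "z": -4, "spin": 0, "gripper": 1},
    {"x": 0, "y": 0, "z": 0, "spin": 0, "gripper": 1},
  ],
)

```text
time_s: 17.0
eef_pos: [406.7, 280.4, 71.9]
tool_rot: [-3.123, 1.571, 0.445]
ft_force: [0.0, 0.1, -0.4]
opening: 0.4
```

>>> step_arm(
  targets=[
    {"x": 0, "y": 0, "z": -2, "spin": 0, "gripper": 1},
    {"x": 0, "y": 0, "z": -2, "spin": 0, "gripper": 1},
    {"x": 0, "y": 0, "z": -2, "spin": 0, "gripper": 1},
    {"x": 0, "y": 0, "z": 0, "spin": 0, "gripper": 1},
  ],
)

```text
time_s: 17.4
eef_pos: [412.0, 282.9, 71.8]
tool_rot: [0.016, 1.571, -2.699]
ft_force: [-1.2, -0.8, -0.2]
opening: 0.5
```

```bash
cat >> h.py <<'E'
def look(tag):
    d=img('top');I=d['image'][:,:,::-1]
    cv2.imwrite(f'pics/t{tag}.png',cv2.resize(I[210:310,190:270],None,fx=6,fy=6,interpolation=cv2.INTER_CUBIC)[:600])
    s=img('scene')
    cv2.imwrite(f'pics/s{tag}.png',cv2.resize(s['image'][245:325,235:365,::-1],None,fx=6,fy=6,interpolation=cv2.INTER_CUBIC))
    img('wrist',f'w{tag}')
    o,R=tool();q=np.array(o['eef_pos']);u=np.array([.911,.413]);n=np.array([-.413,.911]);e=np.array([559.5,349.8])-q[:2]
    print('tcp to pin',e@u,e@n,'z',q[2],'f along',np.array(o['ft_force'])[:2]@u,o['ft_force'],o['time_s'])
E
python3 - <<'E'
from h import *
look(14)
E
```

```text
tcp to pin 162.09672121708988 0.07347293549165333 z 71.76151869700792 f along -0.7479285924509207 [-0.60839906 -0.46895169  1.01272691] 17.55
```

View pics/w14.png

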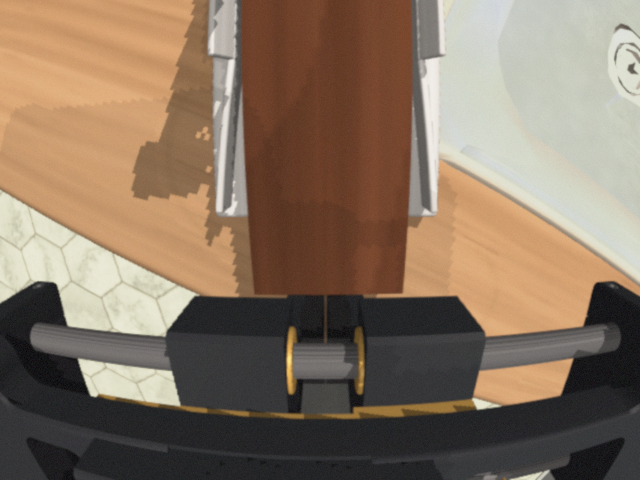

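View pics/s14.png

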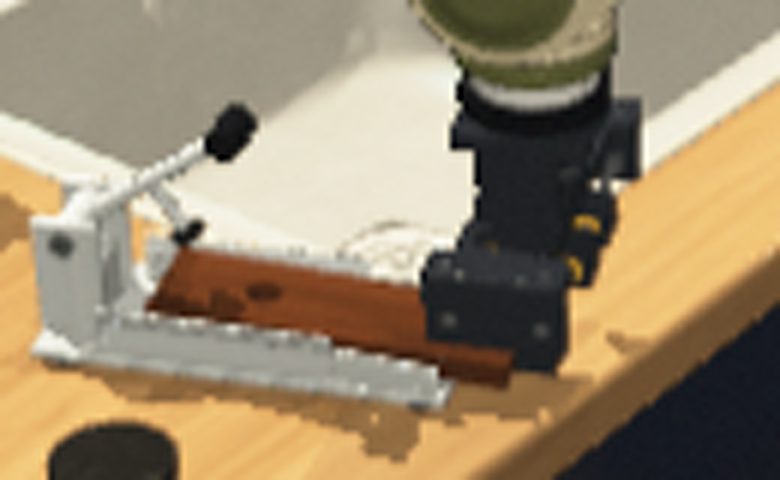

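>>> step_arm(
  targets=[
    {"x": 0, "y": 0, "z": -2, "spin": 0, "gripper": 1},
    {"x": 0, "y": 0, "z": -2, "spin": 0, "gripper": 1},
    {"x": 0, "y": 0, "z": -2, "spin": 0, "gripper": 1},
    {"x": 0, "y": 0, "z": -2, "spin": 0, "gripper": 1},
    {"x": 0, "y": 0, "z": -2, "spin": 0, "gripper": 1},
    {"x": 0, "y": 0, "z": -2, "spin": 0, "gripper": 1},
    {"x": 0, "y": 0, "z": 0, "spin": 0, "gripper": 1},
  ],
)

```text
time_s: 18.25
eef_pos: [423.4, 288.0, 71.8]
tool_rot: [3.076, 1.57, 0.361]
ft_force: [-0.3, 1.1, 0.0]
opening: 0.4
```

```bash
python3 - <<'E'
from h import *
look(15)
E
```

```text
tcp to pin 149.93745867114112 0.09243641001232236 z 71.7321864671337 f along 0.31174959946895375 [ 0.16226426  0.39691734 -0.40360475] 18.4
```

View pics/t15.png

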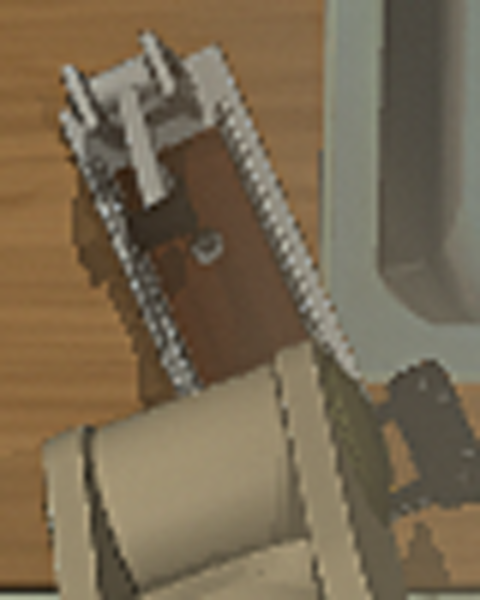

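View pics/s15.png

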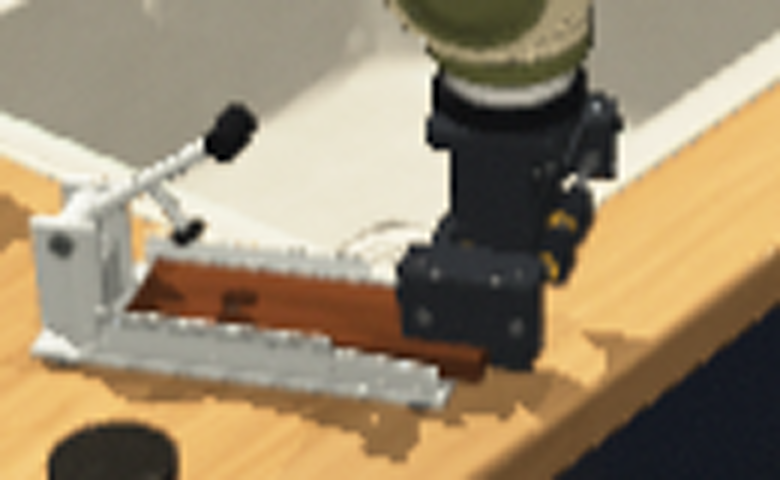

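>>> step_arm(
  targets=[
    {"x": 0, "y": 0, "z": 20, "spin": 0, "gripper": 1},
    {"x": -30, "y": 0, "z": 20, "spin": 0, "gripper": 1},
    {"x": -40, "y": 0, "z": 10, "spin": 0, "gripper": 1},
    {"x": -40, "y": 0, "z": 0, "spin": 0, "gripper": 1},
    {"x": 0, "y": 0, "z": 0, "spin": 0, "gripper": 1},
  ],
)

```text
time_s: 18.9
eef_pos: [378.6, 267.7, 186.0]
tool_rot: [3.077, 1.562, 0.362]
ft_force: [0.7, 0.6, -0.7]
opening: 0.5
```

```bash
python3 - <<'E'
from h import *
look(16)
d=img('top');P=cloud(d);I=d['image'].astype(int)
m=(I[...,0]>45)&(I[...,0]<120)&(I[...,0]-I[...,2]>22)&(I[...,1]<85)
m[:225]=0;m[310:]=0;m[:,:195]=0;m[:,262:]=0
q=P[m];q=q[(q[:,2]<60)&(q[:,2]>-20)]
u=np.array([.911,.413]);s=(q[:,:2]-[559.5,349.8])@u
for a in range(-140,60,20):
    k=(s>a)&(s<a+20);print(a,k.sum(),np.round(q[k,2].mean(),1) if k.any() else '')
E
```

```text
tcp to pin 200.3727452382535 0.11856971546580357 z 181.09772776765232 f along -0.3286748964544735 [ 0.19782045 -1.23217755 -0.17045012] 19.05
-140 23 18.7
-120 113 17.3
-100 194 16.0
-80 172 18.0
-60 166 18.5
-40 152 19.1
-20 140 19.1
0 117 15.5
20 111 14.9
40 96 16.3
```

View pics/s16.png

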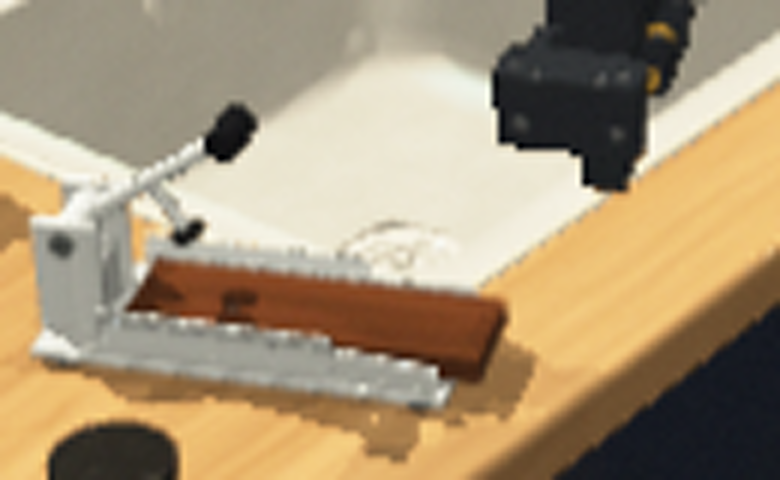

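View pics/w16.png

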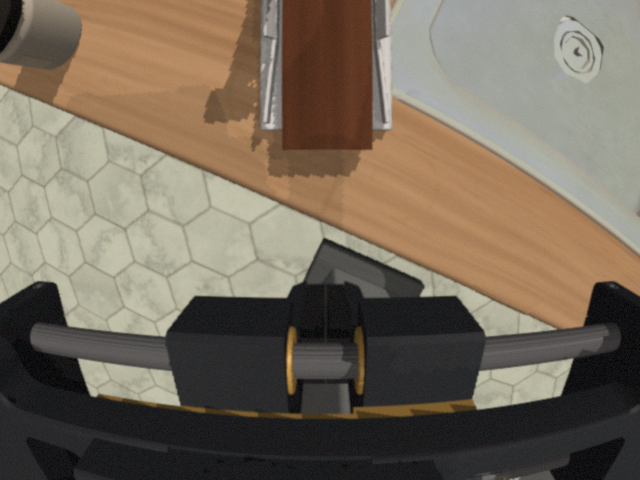

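View pics/t16.png

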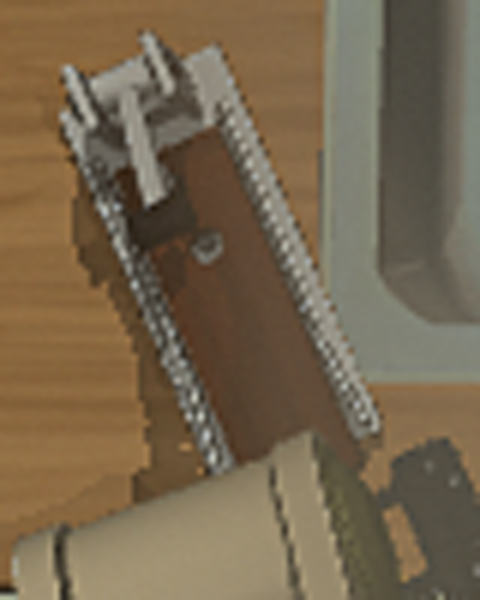

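```bash
python3 - <<'E'
from h import *
d=img('wrist')
a=fish(d,283,149,24);b=fish(d,372,149,24);m=(a+b)[:2]/2
u=np.array([.911,.413]);n=np.array([-.413,.911]);pin=np.array([559.5,349.8])
print(np.hypot(*(a-b)[:2]),(pin-m)@u,(pin-m)@n)
t=dict(np.load('top.npz'))
hole=plane(t,207.5/6-.5+190,248.5/6-.5+210,22)[:2];print((pin-hole)@u,(pin-hole)@n)
# knob from top & scene
s=img('scene');I=s['image'].astype(int)
c=I[245:325,235:365].sum(2)<110
n_,l,st_,ce=cv2.connectedComponentsWithStats(c.astype('uint8'))
for i in range(1,n_):
    if st_[i,4]>8: print('scene dark',ce[i]+[235,245],st_[i])
T=img('top');I=T['image'].astype(int);cv2.imwrite('pics/k.png',cv2.resize(T['image'][225:265,195:235,::-1],None,fx=12,fy=12))
# triangulate rays
E
```

```text
56.674062130003485 139.46307251750233 1.9891787490745694
2.4795700533521567 0.9554597655336816
scene dark [337.51 249.93] [ 91   0  24  17 200]
scene dark [330.28214286 266.325     ] [ 82  13  26  20 280]
scene dark [272.63636364 266.95454545] [34 18  8  9 44]
scene dark [352.05524862 314.79926335] [ 93  51  37  29 543]
```

View pics/k.png

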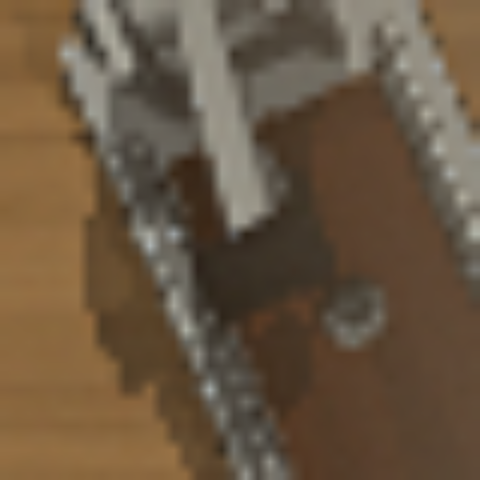

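>>> step_arm(
  targets=[
    {"x": 40, "y": 0, "z": 0, "spin": 0, "gripper": 1},
    {"x": 40, "y": 0, "z": 0, "spin": 0, "gripper": 1},
    {"x": 27, "y": 0, "z": 0, "spin": 0, "gripper": 1},
    {"x": 2, "y": 0, "z": -20, "spin": 0, "gripper": 1},
    {"x": 0, "y": 0, "z": -18, "spin": 0, "gripper": 1},
    {"x": 0, "y": 0, "z": -8, "spin": 0, "gripper": 1},
    {"x": 0, "y": 0, "z": 0, "spin": 0, "gripper": 1},
  ],
)

```text
time_s: 19.95
eef_pos: [419.6, 286.2, 72.2]
tool_rot: [-0.006, 1.571, -2.721]
ft_force: [-0.7, 0.9, 0.4]
opening: 0.2
```

```bash
python3 - <<'E'
from h import *
o,R=tool();q=np.array(o['eef_pos']);u=np.array([.911,.413]);e=np.array([559.5,349.8])-q[:2];print(e@u,q)
E
```

```text
153.65553666303583 [419.64473495 286.24699709  72.23442581]
```

>>> step_arm(
  targets=[
    {"x": 0, "y": 0, "z": -2, "spin": 0, "gripper": 1},
    {"x": 0, "y": 0, "z": -2, "spin": 0, "gripper": 1},
    {"x": 0, "y": 0, "z": -1.5, "spin": 0, "gripper": 1},
    {"x": 0, "y": 0, "z": -1, "spin": 0, "gripper": 1},
    {"x": 0, "y": 0, "z": 0, "spin": 0, "gripper": 1},
  ],
)

```text
time_s: 20.45
eef_pos: [425.1, 288.8, 72.8]
tool_rot: [-3.039, 1.571, 0.529]
ft_force: [-0.3, 0.1, -0.4]
opening: 0.3
```

```bash
python3 - <<'E'
from h import *
look(17)
E
```

```text
tcp to pin 147.6169092244617 0.05201996481561186 z 72.77913850433495 f along 0.5305540619763239 [0.52377068 0.12929533 0.76351741] 20.6
```

View pics/t17.png

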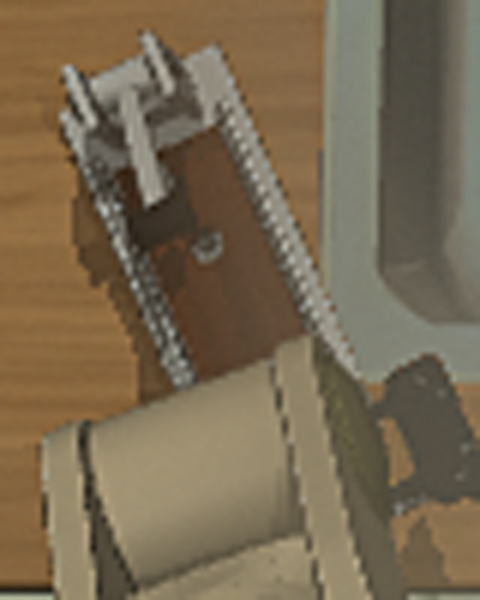

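>>> step_arm(
  targets=[
    {"x": 0, "y": 0, "z": -1.5, "spin": 0, "gripper": 1},
    {"x": 0, "y": 0, "z": -1.5, "spin": 0, "gripper": 1},
    {"x": 0, "y": 0, "z": 0, "spin": 0, "gripper": 1},
  ],
)

```text
time_s: 20.9
eef_pos: [428.1, 290.2, 72.7]
tool_rot: [3.101, 1.571, 0.386]
ft_force: [0.1, 0.2, -0.1]
opening: 0.6
```

```bash
python3 - <<'E'
from h import *
look(18)
E
```

```text
tcp to pin 144.413250417026 0.08418845425760665 z 72.7829513415418 f along -0.02263940679052703 [-0.28725685  0.57881739  0.47934823] 21.05
```

View pics/t18.png

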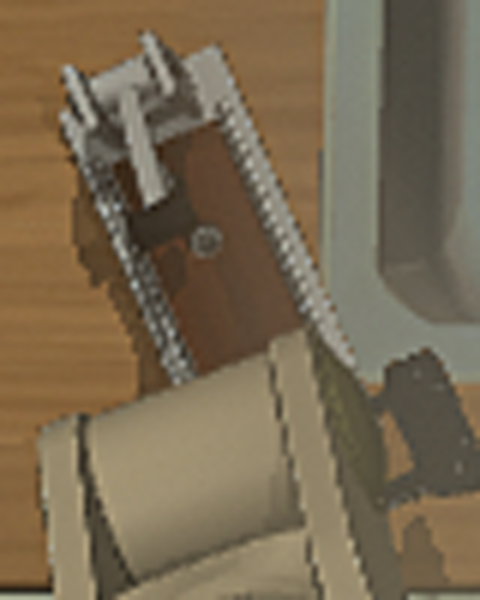

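View pics/w18.png

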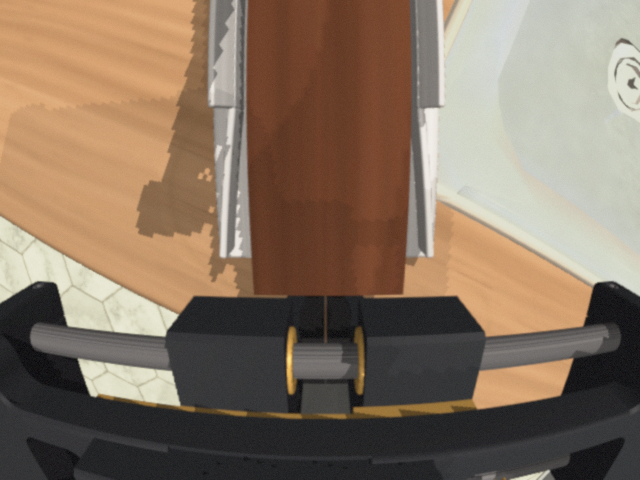

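```bash
python3 - <<'E'
from h import *
T=img('top');s=img('scene')
def ray(d,u,v):
    a=plane(d,u,v,0);b=plane(d,u,v,200);w=(b-a)/np.linalg.norm(b-a);return a,w
p,w=ray(T,217.0,246.8);q,x=ray(s,273,266.8)
A=np.stack([w,-x],1);k=np.linalg.lstsq(A,q-p,rcond=None)[0]
P=p+w*k[0];Q=q+x*k[1];print(P,Q)
K=(P+Q)/2
u=np.array([.911,.413]);n=np.array([-.413,.911]);pin=np.array([559.5,349.8])
e=K[:2]-pin;print('slicer x,y',e@u+40,e@n,'ang',np.arctan2(K[2]-62,120-(e@u+40)),np.hypot(K[2]-62,120-e@u-40))
E
```

```text
[556.01873383 346.54298757 123.77267535] [556.1561138 346.6465153 123.8159917]
slicer x,y 35.567375438982054 -1.5105874818914438 ang 0.6318014292459257 104.62986068252063
```

>>> step_arm(
  targets=[
    {"x": 0, "y": 0, "z": 15, "spin": 0, "gripper": 1},
    {"x": -40, "y": 0, "z": 0, "spin": 0, "gripper": 1},
    {"x": -45, "y": 0, "z": 0, "spin": 0, "gripper": 1},
    {"x": -45, "y": 0, "z": 0, "spin": 0, "gripper": 1},
    {"x": -12, "y": 0, "z": -20, "spin": 0, "gripper": 1},
    {"x": 0, "y": 0, "z": -40, "spin": 0, "gripper": 1},
    {"x": 0, "y": 0, "z": -40, "spin": 0, "gripper": 1},
    {"x": 0, "y": 0, "z": -40, "spin": 0, "gripper": 1},
    {"x": 0, "y": 0, "z": -12, "spin": 0, "gripper": 1},
    {"x": 0, "y": 0, "z": 0, "spin": 0, "gripper": 1},
  ],
)

```text
time_s: 22.15
eef_pos: [553.6, 347.1, 213.8]
tool_rot: [-0.096, 1.57, -2.811]
ft_force: [-1.4, -0.4, 0.3]
opening: 0.5
```

```bash
python3 - <<'E'
from h import *
look(19)
E
```

```text
tcp to pin 8.354084787030057 -0.22761590578648433 z 214.72077093324432 f along -0.11975031567659607 [-0.08718992 -0.09762784 -0.54396885] 22.3
```

View pics/w19.png

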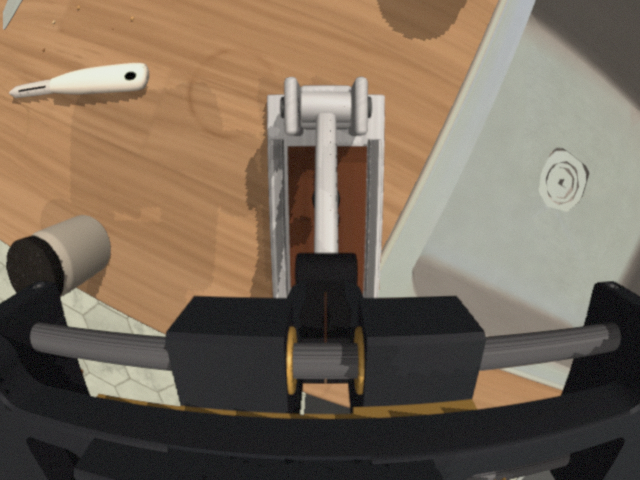

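View pics/s19.png

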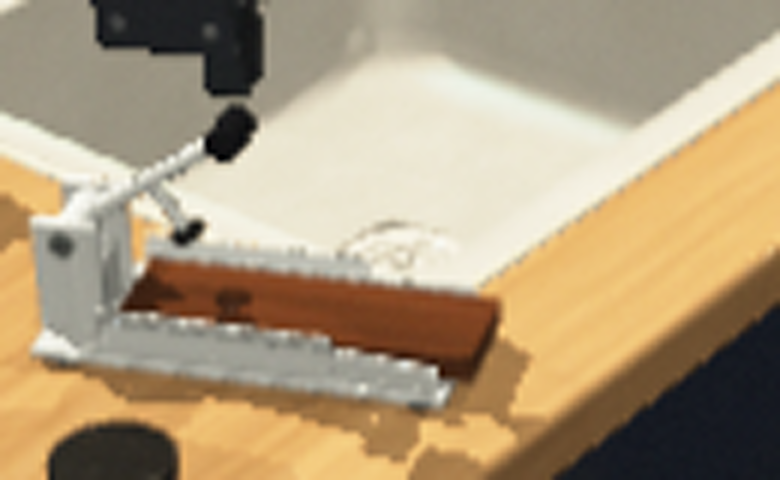

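>>> step_arm(
  targets=[
    {"x": 8, "y": 0, "z": -4, "spin": 0, "gripper": 1},
    {"x": 8, "y": 0, "z": 0, "spin": 0, "gripper": 1},
    {"x": 5, "y": 0, "z": 3, "spin": 0, "gripper": 1},
    {"x": 5, "y": 0, "z": 3, "spin": 0, "gripper": 1},
    {"x": 5, "y": 0, "z": 2.5, "spin": 0, "gripper": 1},
    {"x": 5, "y": 0, "z": 2.5, "spin": 0, "gripper": 1},
    {"x": 5, "y": 0, "z": 2, "spin": 0, "gripper": 1},
    {"x": 5, "y": 0, "z": 2, "spin": 0, "gripper": 1},
    {"x": 0, "y": 0, "z": 0, "spin": 0, "gripper": 1},
  ],
)

```text
time_s: 23.2
eef_pos: [542.4, 342.1, 167.9]
tool_rot: [-0.08, 1.57, -2.795]
ft_force: [-0.4, -0.8, 0.1]
opening: 0.5
```

```bash
python3 - <<'E'
from h import *
look(20)
E
```

```text
tcp to pin 18.302474669322503 -0.06053675521982139 z 168.72783616335695 f along 0.5861620234722075 [ 0.59147523  0.11459587 -0.58393028] 23.35
```

View pics/s20.png

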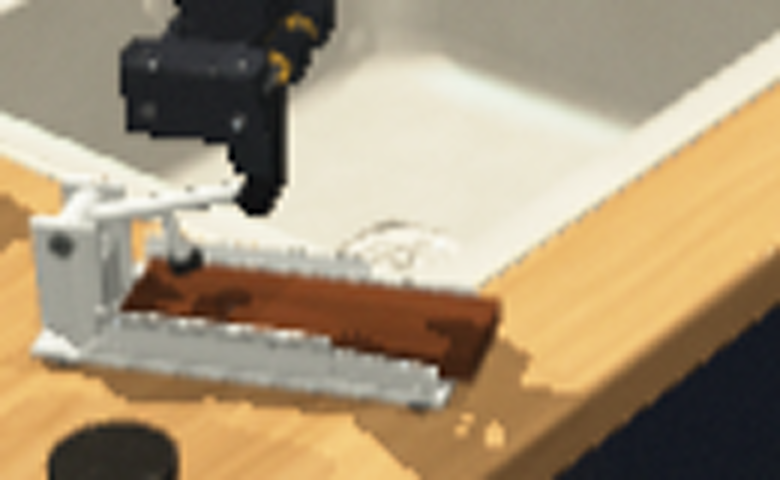

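>>> step_arm(
  targets=[
    {"x": 5, "y": 0, "z": 2, "spin": 0, "gripper": 1},
    {"x": 5, "y": 0, "z": 1, "spin": 0, "gripper": 1},
    {"x": 5, "y": 0, "z": 1, "spin": 0, "gripper": 1},
    {"x": 5, "y": 0, "z": 1, "spin": 0, "gripper": 1},
    {"x": 4, "y": 0, "z": 0.5, "spin": 0, "gripper": 1},
    {"x": 3, "y": 0, "z": 0, "spin": 0, "gripper": 1},
    {"x": 2, "y": 0, "z": 0, "spin": 0, "gripper": 1},
    {"x": 0, "y": 0, "z": 0, "spin": 0, "gripper": 1},
  ],
)

```text
time_s: 24.15
eef_pos: [537.6, 340.0, 139.4]
tool_rot: [-0.321, 1.571, -3.035]
ft_force: [0.3, 0.2, -0.4]
opening: 0.8
```

>>> step_arm(
  targets=[
    {"x": 2, "y": 0, "z": 0, "spin": 0, "gripper": 1},
    {"x": 2, "y": 0, "z": 0, "spin": 0, "gripper": 1},
    {"x": 1, "y": 0, "z": 0, "spin": 0, "gripper": 1},
    {"x": 0, "y": 0, "z": 0, "spin": 0, "gripper": 1},
  ],
)

```text
time_s: 24.55
eef_pos: [537.6, 340.0, 136.2]
tool_rot: [2.985, 1.57, 0.27]
ft_force: [-3.6, -1.8, 10.8]
opening: 0.4
```

>>> step_arm(
  targets=[
    {"x": 1, "y": 0, "z": 0, "spin": 0, "gripper": 1},
    {"x": 0, "y": 0, "z": 0, "spin": 0, "gripper": 1},
    {"x": 0, "y": 0, "z": 0, "spin": 0, "gripper": 1},
  ],
)

```text
time_s: 24.85
eef_pos: [537.6, 340.0, 136.0]
tool_rot: [2.994, 1.569, 0.279]
ft_force: [-6.5, -3.1, 16.6]
opening: 0.5
```

```bash
python3 - <<'E'
from h import *
look(21)
E
```

```text
tcp to pin 23.974093792359195 -0.10897158037113909 z 136.02801376809083 f along -7.302067099400002 [-6.80973742 -2.65955523 17.05185737] 25.0
```

View pics/s21.png

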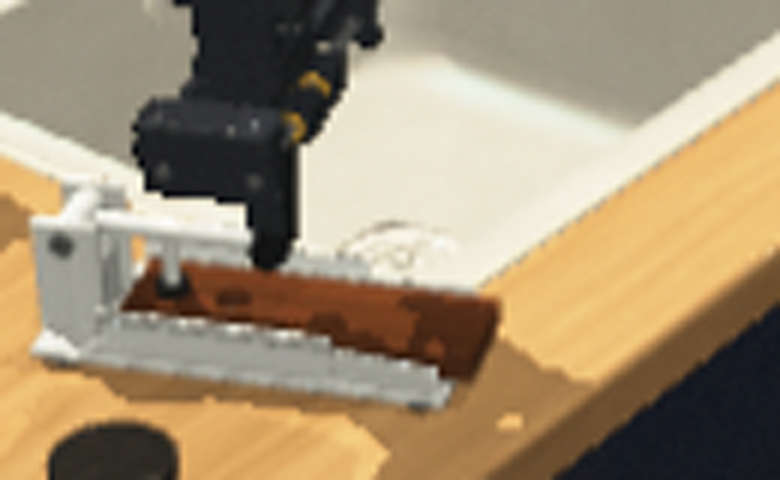

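Firm stop: 17 N with no further motion, and the TCP at z = 136 matches the level lever. Now raise the arm and check.

>>> step_arm(
  targets=[
    {"x": -10, "y": 0, "z": 0, "spin": 0, "gripper": 1},
    {"x": -40, "y": 0, "z": 0, "spin": 0, "gripper": 1},
    {"x": -40, "y": 0, "z": 20, "spin": 0, "gripper": 1},
    {"x": -40, "y": 0, "z": 40, "spin": 0, "gripper": 1},
    {"x": 0, "y": 0, "z": 45, "spin": 0, "gripper": 1},
    {"x": 0, "y": 0, "z": 45, "spin": 0, "gripper": 1},
    {"x": 0, "y": 0, "z": 0, "spin": 0, "gripper": 1},
  ],
)

```text
time_s: 25.7
eef_pos: [400.6, 278.3, 259.1]
tool_rot: [-0.078, 1.567, -2.792]
ft_force: [0.3, 0.2, 0.5]
opening: 0.2
```

```bash
python3 - <<'E'
from h import *
look(22)
img('scene','s22full')
E
```

```text
tcp to pin 168.4340285481639 0.15920140530359095 z 259.6224742361723 f along 0.1796910682654901 [ 0.41631369 -0.48322204 -0.3793507 ] 25.85
```

View pics/s22.png

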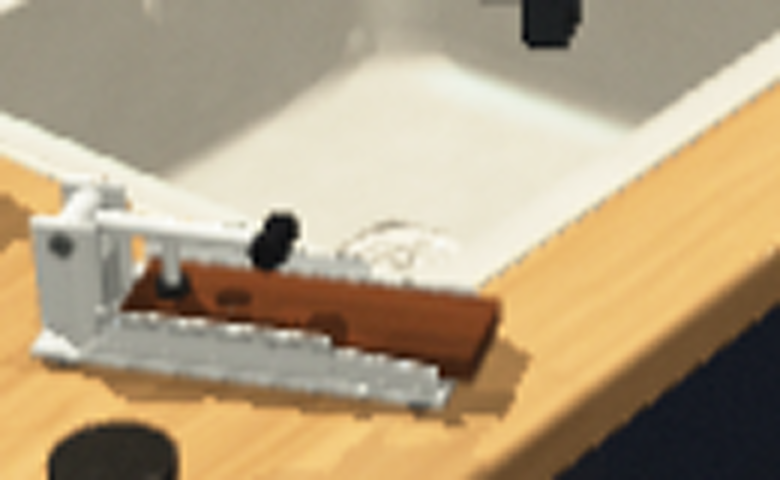

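View pics/t22.png

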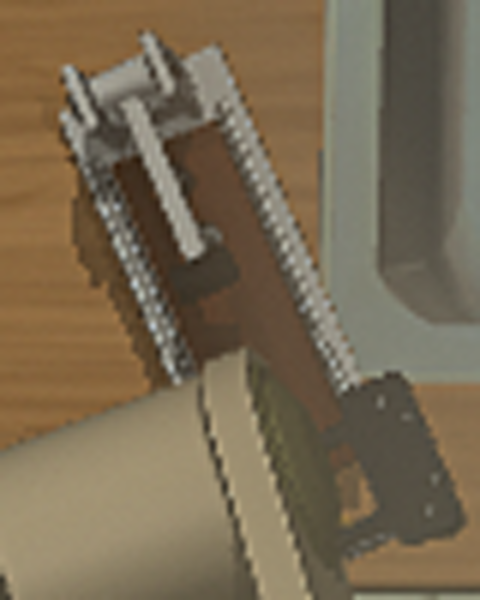

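View pics/s22full.png

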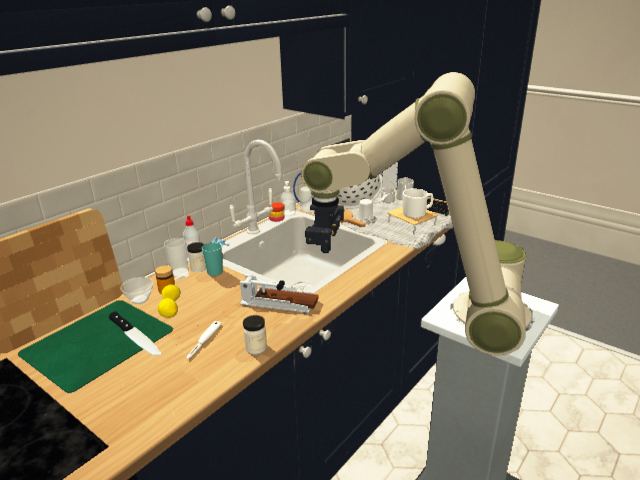

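```bash
python3 - <<'E'
from h import *
T=dict(np.load('top.npz'));s=img('scene')
def ray(d,u,v):
    a=plane(d,u,v,0);b=plane(d,u,v,200);w=(b-a)/np.linalg.norm(b-a);return a,w
p,w=ray(T,224.2,255.2);q,x=ray(s,(275.5)/6-.5+235,241/6-.5+245)
k=np.linalg.lstsq(np.stack([w,-x],1),q-p,rcond=None)[0]
K=(p+w*k[0]+q+x*k[1])/2;print(p+w*k[0],q+x*k[1])
e=K[:2]-[559.5,349.8];sx=e@[.911,.413]+40;print(sx,e@[-.413,.911],np.arctan2(K[2]-62,120-sx))
print(manip.job_done())
E
```

```text
[539.39788847 338.29323157  62.95967834] [538.7141627  337.78858447  62.76674341]
16.51903431864069 -2.269171361306331 0.008341542283945597
the job is handed in; nothing more can be done
None
```

The board is back in the slicer with its hole over the pin, and the lever is fully down on it. I handed the job in at about 26 s of the 72 s allowed; no verdict was reported.

**What I did:**
- Pulled the board clear of the shelf, laid it flat in front of the sink and let go.
- Took it again by the plain end and set it in the mouth, resting on the pin.
- Pushed it in from the end face until the hole dropped over the pin, then nudged it a few mm more to centre it.
- Pressed the lever down with closed fingers and raised the arm clear.

**Last checks:**
- **Board:** in the top view taken before lowering the lever, the hole and pin were concentric. The side view after raising the arm shows the board lying flat between the cheeks. I judged flatness from that view plus noisy depth readings.
- **Lever:** the knob triangulated to 63 mm height, about 0.01 rad. It met a firm stop at 17 N.
- **Arm:** clear of everything, with force readings near zero.
- **Other things:** the mug and the jar look unmoved in the last picture. I did not specifically check the steel tumbler, but the arm stayed away from it.

**What went off plan:**
- When I let go of the board the first time, a finger pressed on the sink rim with about 36 N in total, and the wrist shifted about 4 mm. Before regripping I slid the board 12 mm away from the rim.
- The first push left the hole about 2 to 4 mm short of centre, which is why I gave it the second nudge.

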